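Open the gearbox port and build up its spacer plates

TASK

The gearbox is to get a raised sight glass: unscrew the black cap from the port on its top without forcing it, lift it off and stand it upright in the grey parts tray. Then stack all the steel spacer plates that lie on the table squarely on the port's flat face, in one pile flush with its edges. Leave the other things on the table where they are.

Things in the scene. Friction and masses are not known exactly. Their poses are not given: they have to be found in the camera images.
- gearbox: small grey cast gearbox, fixed, foot 132 (x) x 160 (y) mm; its body, 116 x 140 mm, has a flat deck at 74 mm, from whose middle a bare metal boss, 64 (x) x 100 (y) mm, rises 6 mm, to 80 mm. A shaft stub sticks out 28 mm at its +y side at 34 mm height. Origin: centre of its underside, z up.
- port (a point): centre of the boss's flat top face, 80 mm above the gearbox's underside, on the axis of the threaded bore (48 mm across, 38 mm deep)
- cap: black screw cap in the port: round flange 60 mm across, 8 mm thick; below it a threaded plug 25 mm long, 39 to 45 mm across, with a flat foot; 0.12 kg. Origin: centre of the flange's underside (which lies on the boss at the start), z up. Right-hand thread: unscrews counter-clockwise seen from above, rises 16 mm a turn, turns easily, stays where it is left; free to lift out after 4.4 to 5.3 rad.
- cap_grip (a point): middle of the straight grip bar on top of the cap, 21 mm above the cap's origin; the bar is 56 mm long (along the cap's x) and 14 mm wide (along its y) and reaches from the flange's top, 8 mm above the origin, to 34 mm above it
- tray: loose grey open tray, 130 x 130 mm, 22 mm high, walls 4 mm, floor 4 to 5 mm; 0.5 kg. Origin: centre of its underside, z up.
- tray_in (a point): centre of the tray's inner floor
- plate0: one of three or four identical flat steel spacer plates (the number present varies), 64 (its x) x 100 (its y) x 12 mm (z), with a 48 mm hole through the middle and a small stud hole at each end; 0.15 kg; lies flat on the table at the start. Origin: centre of its underside, z up. The same turned by half a turn or upside down (then its origin is on top).
- plate1: one of three or four identical flat steel spacer plates (the number present varies), 64 (its x) x 100 (its y) x 12 mm (z), with a 48 mm hole through the middle and a small stud hole at each end; 0.15 kg; lies flat on the table at the start. Origin: centre of its underside, z up. The same turned by half a turn or upside down (then its origin is on top).
- plate2: one of three or four identical flat steel spacer plates (the number present varies), 64 (its x) x 100 (its y) x 12 mm (z), with a 48 mm hole through the middle and a small stud hole at each end; 0.15 kg; lies flat on the table at the start. Origin: centre of its underside, z up. The same turned by half a turn or upside down (then its origin is on top).
- plate3: one of three or four identical flat steel spacer plates (the number present varies), 64 (its x) x 100 (its y) x 12 mm (z), with a 48 mm hole through the middle and a small stud hole at each end; 0.15 kg; lies flat on the table at the start. Origin: centre of its underside, z up. The same turned by half a turn or upside down (then its origin is on top).
- tape_clear: flat roll of clear tape, 60 mm across, 19 mm high, lying flat; origin under its centre. Bystander.
- grease_tin: flat round tin, 69 mm across, 27 mm high; origin under its centre. Bystander.
- tape_measure: pocket tape measure, 36 x 71 x 58 mm; origin under its centre. Bystander.

How it is judged:
By the outcome, as a careful person would: the job done as asked, in the order asked, and still so for the second after the job is handed in, with the robot touching nothing.
Of plate0, plate1, plate2, plate3 only 3 to 4 are there at a start; the rules pass over those that are not, and their reading is None.
At some moment in a run one of plate0, plate1, plate2, plate3, tray may be knocked a few centimetres aside while the robot is not near it.
It also fails if it takes over 210 s, if anything falls off the work surface, if the arm or the gripper's body presses on something with over 40 N, if the wrist force passes 120 N, or if a joint passes its speed limit or range.

ROBOT

A 6-joint arm with a two-finger parallel gripper is mounted at the origin on a cart in front of the work surface, level with it; the furniture and walls round the work are solid. World frame = base frame: x ahead of the robot, y to its left, z up, the work surface at z = 0. Lengths are in m, angles in rad, forces in N, time in s.
With the tool pointing down it reaches from about 0.35 to 0.775 m from the base axis. Payload 5.5 kg.
Tool frame: the origin (TCP) lies at the very end of the fingers, on their centre line; the grasp point (between the pads) lies 19 mm behind it; z points along the fingers, y is the direction in which the jaws open and shut (so a half turn about z gives the same grasp; the last joint's range is limited). The gripper opens to 85 mm and grips with 20 to 120 N. Pads are 22 mm wide; open, the fingers measure 114 mm over their backs; the gripper's body (76 mm by 85 mm) begins 54 mm behind the grasp point. The pads swing forward as they close: fully open they stand 13 mm farther back than shut.
Start: joints at [1.067, 0.313, 0.046, 1.304, 0, 1.431], TCP at [0.205, 0.537, 0.231] pointing down, gripper open.
Joint ranges: [-2.76, 2.76], [-0.86, 1.69], [-1.03, 1.26], [-2.2, 2.34], [-1.47, 1.5], [-3.14, 3.14]. Speed limits (rad/s): [2.57, 2.57, 3.14, 3.14, 3.14, 3.14].

INTERFACE

Orientations are given as a unit quaternion [w, x, y, z].
In Python, from workcell import env gives the robot as it stands. The module is installed in compiled form; this text tells all that it offers.
- The arm moves only by the shell command python3 -m pendant 'ROWS' [FORCE]. ROWS is JSON, a list of rows, each an object with "fingers": the finger opening in mm, from 0 to 85.4; "delta_pos": the shift along the tool's x, y, z in mm, a list of three; "angular": the turn, a rotation vector about the tool's x, y, z in rad, a list of three. In form: [{"fingers": fingers, "delta_pos": [x, y, z], "angular": [ax, ay, az]}, ...]. A call has 1 to 12 rows; each row shifts and turns the commanded pose from where the row before left it, along the tool's axes as they then stand; what a row does not reach is not made up. A row lasts 1/10 s, in which the tool goes at most 50 mm and 8.59 degrees, less where a joint would pass 70% of its speed; a pose out of reach is approached as far as the arm can. A call is refused whole if a number of a shift passes 50 or a number of a turn 0.15, either way. A call with a gripper value outside its range is refused whole. The fingers move at their own pace and stop on an object; FORCE is the grip in N (left out, the last holds). Time passes only in rows, so rows that do not move let the fingers close. It gives the time, the measured TCP pose, the force and the opening at its end, in the units of the state.
- env.get_state(): the state, without advancing time (a new reading comes with each control period).
- env.read_camera(name): name is "scene" or "top" or "wrist"; returns the picture (480x640x3 uint8, blue, green, red); there is no depth.
- env.camera_params(name): a dict with "fx", "fy", "cx", "cy" (pixels), "view" (4x4, takes a point from world to camera coordinates). Camera axes: x right, y up, looking along -z (the intrinsics and any distortion apply to the point x, -y, -z); pixel columns grow to the right and rows downward; lengths in m; the calibration is good to about 2 mm. A picture is of the moment at which its call begins: read the wrist's pose just before it. camera_params takes no time and is no camera call; for the wrist camera it gives the pose at the moment of the call.
- env.hand_in(): hands the job in, once; it reports no verdict.
The state is a dict: "clock": time; "joint_pos": joint angles; "qvel": joint speeds; "tau": joint torques, N m; "tcp_pos": TCP position; "orientation": TCP orientation; "wrist_force": force on the tool from outside, world axes, zero at the start; "ft_torque": the same for the moment, N m; "finger_gap": finger opening in m.
Only numpy, scipy, OpenCV 4.12 (cv2) and the standard library are available. Lean on these libraries where they do the work, as an engineer would, in place of code of your own. Each camera call takes 0.05 s, during which the arm holds its last target. There are 200 camera calls.

## Working session

There is one attempt and no reset: what is moved stays moved. The work goes in short steps, Python scripts to look and compute and a shell command to move; the robot and the scene stay as the last step left them, time stands still between calls to the robot, and variables do not carry over. Pictures are saved under pics/ and viewed, about 12 in all and at most 16, crops included, and the job is handed in when it is done.

```bash
mkdir -p pics
python3 - <<'E'
from workcell import env
import cv2, numpy as np
s=env.get_state(); print({k:np.round(v,3).tolist() for k,v in s.items()})
for n in("top","scene"):
    p=env.camera_params(n); print(n,{k:np.round(v,4).tolist() for k,v in p.items()})
    cv2.imwrite(f"pics/{n}0.png",env.read_camera(n))
E
```

```text
{'clock': 0.0, 'joint_pos': [1.067, 0.314, 0.045, 1.304, -0.0, 1.431], 'qvel': [0.002, 0.002, 0.001, 0.001, -0.0, 0.001], 'tau': [-0.001, -48.063, 29.853, 0.02, -0.0, 0.0], 'tcp_pos': [0.204, 0.537, 0.23], 'orientation': [-0.0, 0.181, 0.984, -0.001], 'wrist_force': [0.348, 0.362, 0.548], 'ft_torque': [-0.01, -0.013, 0.023], 'finger_gap': 0.086}
top {'fx': 585.0796, 'fy': 585.0796, 'cx': 325.9597, 'cy': 233.1545, 'view': [[0.0289, -0.9996, 0.0036, 0.0258], [0.9807, 0.029, 0.1934, -0.5434], [-0.1934, -0.002, 0.9811, -1.3626], [0.0, 0.0, 0.0, 1.0]]}
scene {'fx': 617.1198, 'fy': 617.1198, 'cx': 318.3515, 'cy': 243.9059, 'view': [[0.4632, -0.8859, 0.0256, -0.2321], [0.3545, 0.2116, 0.9108, -0.2723], [-0.8123, -0.4128, 0.4121, -1.0584], [0.0, 0.0, 0.0, 1.0]]}
```

View pics/top0.png

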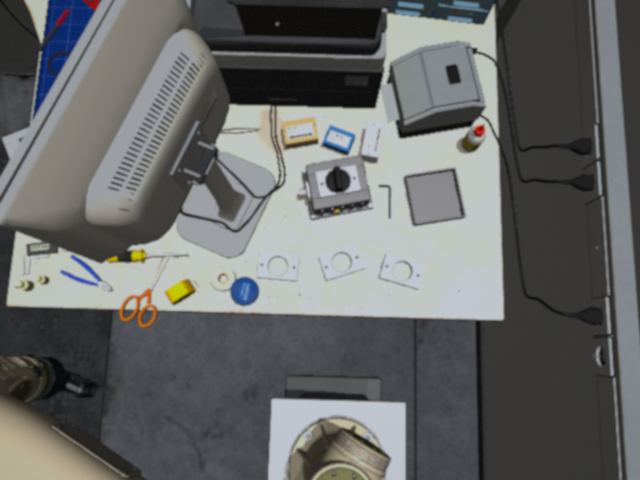

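View pics/scene0.png

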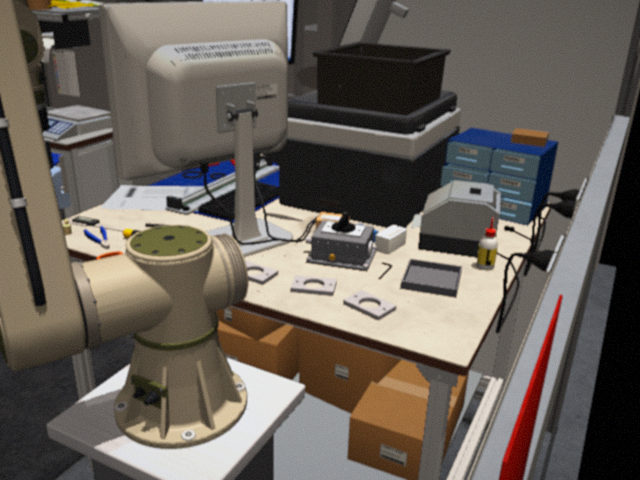

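The top view shows three plates at about (278,265), (342,263) and (402,270). The gearbox and cap are at (338,180), the tray at (435,196), and the monitor to the left of the gearbox. I'll measure on an enlarged crop with a world grid.

```bash
cat > h.py <<'E'
from workcell import env
import cv2, numpy as np
def ray(p,uv):
    R,t=np.array(p["view"])[:3,:3],np.array(p["view"])[:3,3]
    uv=np.atleast_2d(uv).astype(float)
    d=np.c_[(uv[:,0]-p["cx"])/p["fx"],-(uv[:,1]-p["cy"])/p["fy"],-np.ones(len(uv))]
    return -R.T@t, d@R
def unproj(p,uv,z):
    o,d=ray(p,uv); return o+d*((z-o[2])/d[:,2])[:,None]
def proj(p,X):
    V=np.array(p["view"]); c=np.atleast_2d(X)@V[:3,:3].T+V[:3,3]
    return np.c_[p["cx"]+p["fx"]*c[:,0]/-c[:,2], p["cy"]+p["fy"]*c[:,1]/c[:,2]]
def tcp(s=None):
    from scipy.spatial.transform import Rotation as Ro
    s=s or env.get_state(); q=s["orientation"]; return np.array(s["tcp_pos"]),Ro.from_quat([q[1],q[2],q[3],q[0]]).as_matrix()
def yaw(R): return np.degrees(np.arctan2(R[1,1],R[0,1]))  # jaw axis direction
def st():
    s=env.get_state(); t,R=tcp(s); print(round(s["clock"],2),"tcp",np.round(t*1000,1),"jaw",round(yaw(R),1),"zax",np.round(R[:,2],3),"F",np.round(s["wrist_force"],1),"gap",round(s["finger_gap"]*1000,1),"q",np.round(s["joint_pos"],2))
E
python3 - <<'E'
from h import *
p=env.camera_params("top"); im=cv2.imread("pics/top0.png")
c=im[150:300,240:480]; c=cv2.resize(c,None,fx=3.3,fy=3.3,interpolation=cv2.INTER_CUBIC); cv2.imwrite("pics/c0.png",c)
for n,uv,z in [("pl",(278,265),.012),("pl",(342,263),.012),("pl",(402,270),.012),("cap",(339,177),.114),("tray",(435,196),.022),("gear",(338,187),.08)]:
    print(n,np.round(unproj(p,uv,z)[0]*1000))
E
python3 -c "
from h import *
st();p=env.camera_params('wrist');print({k:np.round(v,4).tolist() for k,v in p.items()});t,R=tcp()
V=np.array(p['view']);print('cam in tool',R.T@(-V[:3,:3].T@V[:3,3]-t),(R.T@V[:3,:3].T).round(3))"
```

```text
pl [467. 158.  12.]
pl [477.   0.  12.]
pl [ 464. -148.   12.]
cap [666.  15. 114.]
tray [ 652. -229.   22.]
gear [651.  16.  80.]
0.1 tcp [204.4 536.9 230.5] jaw 69.2 zax [-0.001 -0.001 -1.   ] F [-0.2 -0.9  0.2] gap 85.6 q [ 1.07  0.31  0.05  1.3  -0.    1.43]
{'fx': 423.8272, 'fy': 423.8272, 'cx': 318.6541, 'cy': 236.3816, 'view': [[0.3555, 0.9347, -0.0009, -0.5741], [-0.8902, 0.3383, -0.3051, 0.0403], [-0.2849, 0.1093, 0.9523, -0.3794], [0.0, 0.0, 0.0, 1.0]]}
cam in tool [ 0.07759072 -0.00040687 -0.14256526] [[ 0.     0.952  0.305]
 [ 1.    -0.    -0.001]
 [-0.001  0.305 -0.952]]
```

View pics/c0.png

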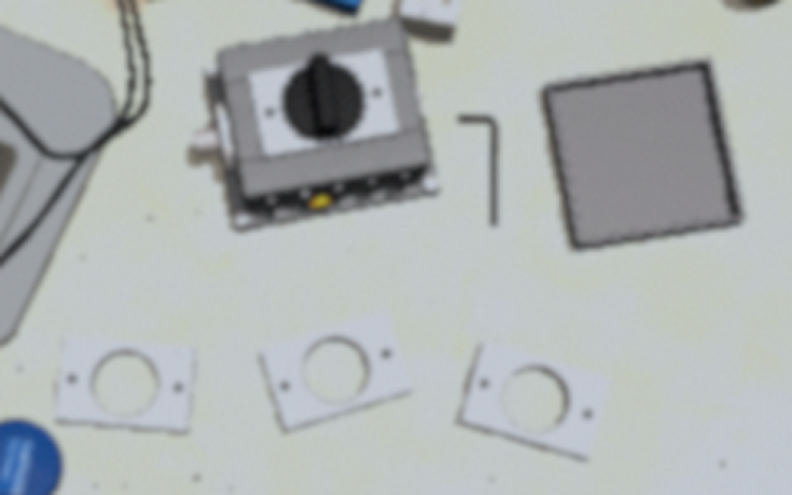

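```bash
cat >> h.py <<'E'
def go(x,y,z,jaw=None):
    """tool-frame shift (mm) to world target, then turn about tool z (rad) to jaw angle (deg)"""
    t,R=tcp(); d=R.T@(np.array([x,y,z])-t*1000)
    a=None if jaw is None else -np.radians((jaw-yaw(R)+180)%360-180)
    print("shift",np.round(d,1),"turn z",a)
E
python3 - <<'E'
from h import *
p=env.camera_params("top")
for z in(.2,.35,.5): print("mon",z,np.round(unproj(p,[(228,95),(215,145),(110,258),(60,250)],z)*1000).tolist())
f=lambda L,z:np.round(unproj(p,[(240+(a+.5)/3.3-.5,150+(b+.5)/3.3-.5) for a,b in L],z)*1000)[:,:2].tolist()
print("boss",f([(248,75),(385,50),(400,130),(268,155)],.08))
print("bar",f([(320,60),(328,135)],.114),"flange",f([(322,101)],.088))
print("tray",f([(544,88),(708,63),(740,220),(574,248)],.022))
print("holes",f([(126,382),(336,369),(536,398)],.012),"studs",f([(72,378),(179,388),(285,386),(387,354),(484,383),(588,414)],.012))
go(470,100,230); go(640,15,230,90)
E
```

```text
mon 0.2 [[826.0, 273.0, 200.0], [706.0, 294.0, 200.0], [446.0, 502.0, 200.0], [460.0, 611.0, 200.0]]
mon 0.35 [[759.0, 244.0, 350.0], [653.0, 263.0, 350.0], [424.0, 446.0, 350.0], [437.0, 542.0, 350.0]]
mon 0.5 [[691.0, 216.0, 500.0], [601.0, 233.0, 500.0], [403.0, 390.0, 500.0], [414.0, 473.0, 500.0]]
boss [[686.0, 73.0], [708.0, -27.0], [648.0, -39.0], [626.0, 56.0]]
bar [[689.0, 21.0], [633.0, 14.0]] flange [[666.0, 18.0]]
tray [[701.0, -152.0], [724.0, -278.0], [601.0, -300.0], [576.0, -175.0]]
holes [[466.0, 158.0], [480.0, 1.0], [463.0, -148.0]] studs [[468.0, 198.0], [463.0, 118.0], [467.0, 39.0], [493.0, -36.0], [473.0, -109.0], [452.0, -187.0]]
shift [-403.7 -313.8    0.9] turn z None
shift [-592.8 -332.8    0.9] turn z -0.36384729709047525
```

```bash
python3 -m pendant '[{"fingers":85,"delta_pos":[-31,-32,0],"angular":[0,0,0]},{"fingers":85,"delta_pos":[-31,-32,0],"angular":[0,0,0]},{"fingers":85,"delta_pos":[-31,-32,0],"angular":[0,0,0]},{"fingers":85,"delta_pos":[-31,-32,0],"angular":[0,0,0]},{"fingers":85,"delta_pos":[-31,-32,0],"angular":[0,0,0]},{"fingers":85,"delta_pos":[-31,-32,0],"angular":[0,0,0]}]' 40
python3 -m pendant '[{"fingers":85,"delta_pos":[-29,-20,0],"angular":[0,0,0]},{"fingers":85,"delta_pos":[-29,-20,0],"angular":[0,0,0]},{"fingers":85,"delta_pos":[-29,-20,0],"angular":[0,0,0]},{"fingers":85,"delta_pos":[-29,-20,0],"angular":[0,0,0]},{"fingers":85,"delta_pos":[-29,-20,0],"angular":[0,0,0]},{"fingers":85,"delta_pos":[-29,-20,0],"angular":[0,0,0]},{"fingers":85,"delta_pos":[-29,-20,0],"angular":[0,0,0]},{"fingers":85,"delta_pos":[-29,-20,0],"angular":[0,0,0]}]'
python3 -m pendant '[{"fingers":85,"delta_pos":[-29,3,0],"angular":[0,0,0]},{"fingers":85,"delta_pos":[-29,3,0],"angular":[0,0,0]},{"fingers":85,"delta_pos":[-29,3,0],"angular":[0,0,0]},{"fingers":85,"delta_pos":[-29,3,0],"angular":[0,0,0]},{"fingers":85,"delta_pos":[-29,3,0],"angular":[0,0,0]},{"fingers":85,"delta_pos":[-29,3,0],"angular":[0,0,0]},{"fingers":85,"delta_pos":[0,0,0],"angular":[0,0,-0.12]},{"fingers":85,"delta_pos":[0,0,0],"angular":[0,0,-0.12]},{"fingers":85,"delta_pos":[0,0,0],"angular":[0,0,-0.12]},{"fingers":85,"delta_pos":[0,0,0],"angular":[0,0,0]},{"fingers":85,"delta_pos":[0,0,0],"angular":[0,0,0]}]'
python3 - <<'E'
from h import *
st()
cv2.imwrite("pics/w1.png",env.read_camera("wrist")); np.save("w1.npy",env.camera_params("wrist")["view"])
go(666,17,230,96)
E
```

```text
clock: 0.7
tcp_pos: [0.3102, 0.2901, 0.231]
orientation: [-0.0, 0.181, 0.984, -0.0]
wrist_force: [1.4, -0.4, 0.4]
finger_gap: 0.0851
clock: 1.5
tcp_pos: [0.4704, 0.0583, 0.231]
orientation: [-0.0, 0.181, 0.983, 0.0]
wrist_force: [1.6, -0.4, -0.7]
finger_gap: 0.0848
clock: 2.6
tcp_pos: [0.6388, 0.0146, 0.2309]
orientation: [-0.0, 0.003, 1.0, 0.0]
wrist_force: [-0.1, 0.6, 0.3]
finger_gap: 0.085
2.6 tcp [638.8  14.6 230.9] jaw 89.6 zax [-0.001  0.    -1.   ] F [-0.1  0.6  0.3] gap 85.0 q [-0.1   0.44  0.23  1.36  0.   -0.1 ]
shift [-27.1   2.5   1. ] turn z -0.11092617919886334
```

View pics/w1.png

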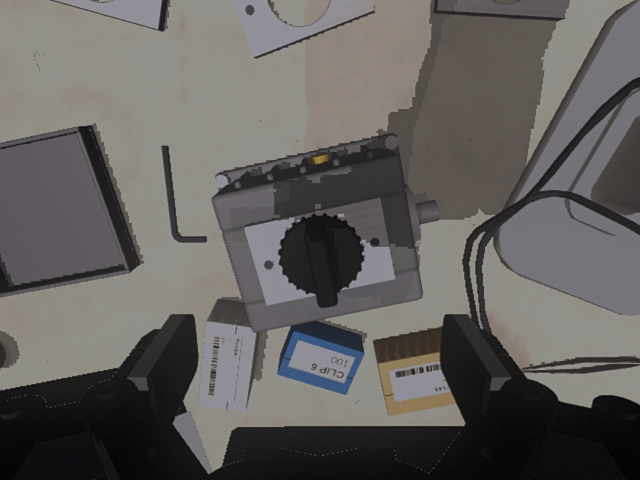

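Run:
```python
from h import *
p=env.camera_params("wrist"); im=cv2.imread("pics/w1.png"); g=cv2.cvtColor(im,cv2.COLOR_BGR2GRAY)
print(unproj(p,[(268,265),(375,242)],.08)*1000)
roi=np.zeros_like(g); cv2.fillConvexPoly(roi,np.array([(238,228),(388,198),(404,280),(262,312)]),255)
m=((g>130)&(roi>0)).astype(np.uint8)
m=cv2.morphologyEx(m,cv2.MORPH_OPEN,np.ones((3,3)))
cs=cv2.findContours(m,0,1)[0]; h=cv2.convexHull(np.vstack([c for c in cs if cv2.contourArea(c)>80]))[:,0]
w=unproj(p,h,.08)[:,:2]*1000; print("boss rect",cv2.minAreaRect(w.astype(np.float32)))
d=((g<62)&(roi>0)).astype(np.uint8); 
d=cv2.morphologyEx(d,cv2.MORPH_OPEN,np.ones((5,5))); c=max(cv2.findContours(d,0,1)[0],key=cv2.contourArea)
print("cap ell px",cv2.fitEllipse(c), cv2.minEnclosingCircle(c))
z=cv2.resize(im[190:320,230:410],None,fx=4.4,fy=4.4,interpolation=cv2.INTER_CUBIC); z=np.clip(z.astype(float)*1.6,0,255).astype(np.uint8); cv2.imwrite("pics/w1z.png",z)
```

```text
[[677.34011331 -23.59076423  80.        ]
 [659.78934186  55.34176338  80.        ]]
boss rect ((668.4191284179688, 15.490867614746094), (63.567481994628906, 99.52570343017578), 12.50405502319336)
cap ell px ((320.9743957519531, 254.99594116210938), (81.22557067871094, 82.24470520019531), 115.25611114501953) ((320.563232421875, 255.71604919433594), 43.43046569824219)
```

View pics/w1z.png

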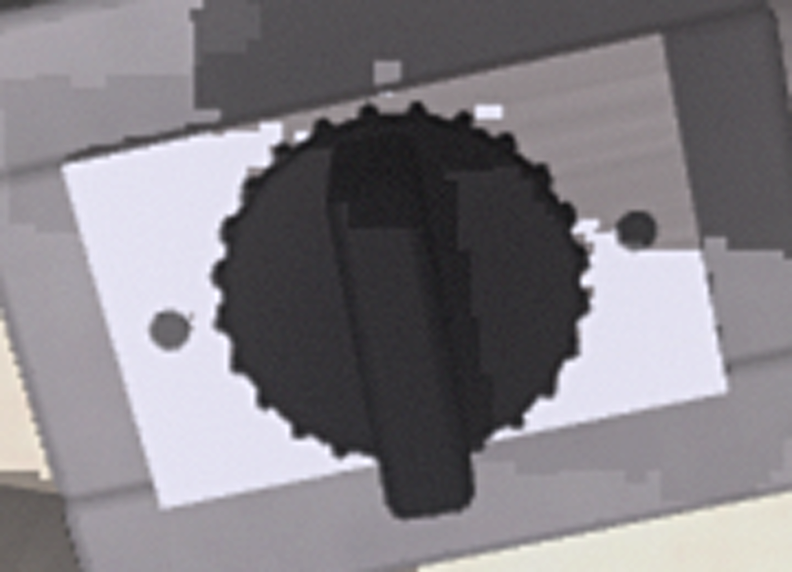

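Run:
```python
from h import *
p=env.camera_params("wrist")
f=lambda a,b:(230+(a+.5)/4.4-.5,190+(b+.5)/4.4-.5)
A=unproj(p,[f(379,200),f(428,480),f(369,140),f(434,516)],.114)*1000;print(A)
print("bar yaw",np.degrees(np.arctan2(*(A[1]-A[0])[1::-1])), np.degrees(np.arctan2(*(A[3]-A[2])[1::-1])))
print("flange",unproj(p,(320.8,255.2),.088)*1000)
go(668.5,15.7,231,100)
```

```text
[[643.43900596  12.37283569 114.        ]
 [688.54574866  19.53332674 114.        ]
 [634.33218536  10.99937409 114.        ]
 [694.67758511  20.46044794 114.        ]]
bar yaw 9.020178110612237 8.910412928916253
flange [[666.85959513  15.66452032  88.        ]]
shift [-29.6   1.2   0. ] turn z -0.18073934927863652
```

```bash
python3 -m pendant '[{"fingers":45,"delta_pos":[-29.1,1.2,0],"angular":[0,0,0]},{"fingers":45,"delta_pos":[0,0,0],"angular":[0,0,0.149]},{"fingers":45,"delta_pos":[0,0,0],"angular":[0,0,0.149]},{"fingers":45,"delta_pos":[0,0,0],"angular":[0,0,0.149]},{"fingers":45,"delta_pos":[0,0,0],"angular":[0,0,0.149]},{"fingers":45,"delta_pos":[0,0,0],"angular":[0,0,0.149]},{"fingers":45,"delta_pos":[0,0,0],"angular":[0,0,0.149]},{"fingers":45,"delta_pos":[0,0,0],"angular":[0,0,0.149]},{"fingers":45,"delta_pos":[0,0,0],"angular":[0,0,0.149]},{"fingers":45,"delta_pos":[0,0,0],"angular":[0,0,0.149]},{"fingers":45,"delta_pos":[0,0,0],"angular":[0,0,0.149]}]' 40
python3 -m pendant '[{"fingers":45,"delta_pos":[0,0,0],"angular":[0,0,0.149]},{"fingers":45,"delta_pos":[0,0,0],"angular":[0,0,0.149]},{"fingers":45,"delta_pos":[0,0,0],"angular":[0,0,0.149]},{"fingers":45,"delta_pos":[0,0,0],"angular":[0,0,0.149]},{"fingers":45,"delta_pos":[0,0,0],"angular":[0,0,0.149]},{"fingers":45,"delta_pos":[0,0,0],"angular":[0,0,0.149]},{"fingers":45,"delta_pos":[0,0,0],"angular":[0,0,0.149]},{"fingers":45,"delta_pos":[0,0,0],"angular":[0,0,0.149]},{"fingers":45,"delta_pos":[0,0,0],"angular":[0,0,0.149]},{"fingers":45,"delta_pos":[0,0,0],"angular":[0,0,0.149]},{"fingers":45,"delta_pos":[0,0,0],"angular":[0,0,0]},{"fingers":45,"delta_pos":[0,0,0],"angular":[0,0,0]}]'
python3 -c "
from h import *
st(); go(668,15.7,92,99)
im=env.read_camera('wrist'); cv2.imwrite('pics/w2.png',im); np.save('w2.npy',env.camera_params('wrist')['view'])
t=env.read_camera('top'); cv2.imwrite('pics/t2.png',t)
p=env.camera_params('wrist'); print(proj(p,[[.6685,.0157,.08]]))
g=cv2.cvtColor(im,cv2.COLOR_BGR2GRAY); m=(g>130).astype(np.uint8)
"
```

```text
clock: 3.75
tcp_pos: [0.668, 0.0158, 0.2313]
orientation: [-0.0, 0.682, 0.731, -0.0]
wrist_force: [0.5, 0.5, -1.0]
finger_gap: 0.045
clock: 4.95
tcp_pos: [0.668, 0.0157, 0.2313]
orientation: [-0.0, 0.997, 0.08, -0.0]
wrist_force: [-0.3, -0.7, 0.7]
finger_gap: 0.0446
4.95 tcp [668.   15.7 231.3] jaw -80.8 zax [-0.  0. -1.] F [-0.3 -0.7  0.7] gap 44.6 q [-0.1   0.5   0.33  1.4   0.    2.88]
shift [ -0.    0.  139.3] turn z -3.1382266011297517
[[318.06958205 215.18505435]]
```

View pics/w2.png

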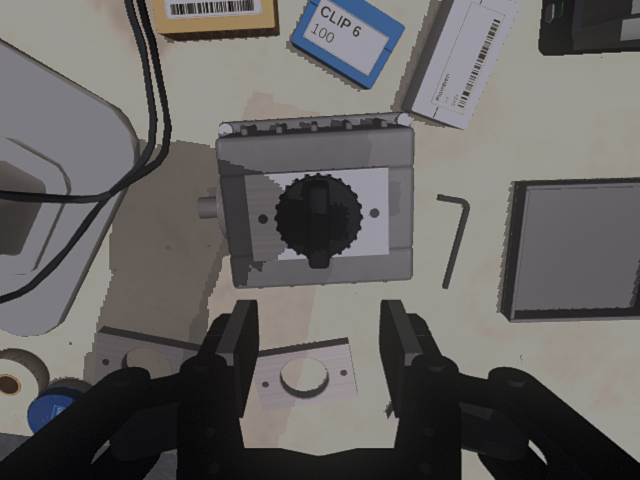

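The port's predicted pixel (318,215) matches the midpoint of the boss studs (318.5,216), and the bar lines up with the jaws. I'll go down and grip.

```bash
python3 -m pendant '[{"fingers":45,"delta_pos":[0,0,35],"angular":[0,0,0]},{"fingers":45,"delta_pos":[0,0,35],"angular":[0,0,0]},{"fingers":45,"delta_pos":[0,0,30],"angular":[0,0,0]},{"fingers":45,"delta_pos":[0,0,20],"angular":[0,0,0]},{"fingers":45,"delta_pos":[0,0,12],"angular":[0,0,0]},{"fingers":45,"delta_pos":[0,0,7],"angular":[0,0,0]},{"fingers":0,"delta_pos":[0,0,0],"angular":[0,0,0]},{"fingers":0,"delta_pos":[0,0,0],"angular":[0,0,0]},{"fingers":0,"delta_pos":[0,0,0],"angular":[0,0,0]},{"fingers":0,"delta_pos":[0,0,0],"angular":[0,0,0]},{"fingers":0,"delta_pos":[0,0,0],"angular":[0,0,0]}]' 50
python3 -c "
from h import *
st()"
```

```text
clock: 6.15
tcp_pos: [0.6691, 0.0156, 0.0938]
orientation: [0.0, 0.997, 0.079, 0.001]
wrist_force: [-0.4, -0.6, 4.6]
finger_gap: 0.0128
6.15 tcp [669.1  15.6  93.8] jaw -81.0 zax [ 0.003 -0.    -1.   ] F [-0.4 -0.6  4.6] gap 12.8 q [-0.1   0.56  0.08  1.09  0.    2.89]
```

```bash
python3 -m pendant '[{"fingers":0,"delta_pos":[0,0,-1],"angular":[0,0,0]},{"fingers":0,"delta_pos":[0,0,-0.37],"angular":[0,0,-0.145]},{"fingers":0,"delta_pos":[0,0,-0.37],"angular":[0,0,-0.145]},{"fingers":0,"delta_pos":[0,0,-0.37],"angular":[0,0,-0.145]},{"fingers":0,"delta_pos":[0,0,-0.37],"angular":[0,0,-0.145]}]'
python3 -c "
from h import *
st();print(env.get_state()['ft_torque'])"
```

```text
clock: 6.65
tcp_pos: [0.668, 0.0164, 0.0944]
orientation: [-0.001, 0.932, 0.364, 0.0]
wrist_force: [0.9, 2.3, -0.7]
finger_gap: 0.0127
6.65 tcp [668.   16.4  94.4] jaw -47.4 zax [-0.001  0.001 -1.   ] F [ 0.9  2.3 -0.7] gap 12.7 q [-0.1   0.56  0.08  1.1   0.    2.3 ]
[ 0.42045277 -0.11579805 -0.05004691]
```

```bash
python3 -m pendant '[{"fingers":0,"delta_pos":[0,0,-0.37],"angular":[0,0,-0.145]},{"fingers":0,"delta_pos":[0,0,-0.37],"angular":[0,0,-0.145]},{"fingers":0,"delta_pos":[0,0,-0.37],"angular":[0,0,-0.145]},{"fingers":0,"delta_pos":[0,0,-0.37],"angular":[0,0,-0.145]},{"fingers":0,"delta_pos":[0,0,-0.37],"angular":[0,0,-0.145]},{"fingers":0,"delta_pos":[0,0,-0.37],"angular":[0,0,-0.145]},{"fingers":0,"delta_pos":[0,0,-0.37],"angular":[0,0,-0.145]},{"fingers":0,"delta_pos":[0,0,-0.37],"angular":[0,0,-0.145]},{"fingers":0,"delta_pos":[0,0,-0.37],"angular":[0,0,-0.145]},{"fingers":0,"delta_pos":[0,0,-0.37],"angular":[0,0,-0.145]}]'
python3 -m pendant '[{"fingers":0,"delta_pos":[0,0,-0.37],"angular":[0,0,-0.145]},{"fingers":0,"delta_pos":[0,0,-0.37],"angular":[0,0,-0.145]},{"fingers":0,"delta_pos":[0,0,-0.37],"angular":[0,0,-0.145]},{"fingers":0,"delta_pos":[0,0,-0.37],"angular":[0,0,-0.145]},{"fingers":0,"delta_pos":[0,0,-0.37],"angular":[0,0,-0.145]},{"fingers":0,"delta_pos":[0,0,-0.37],"angular":[0,0,-0.145]},{"fingers":0,"delta_pos":[0,0,-0.37],"angular":[0,0,-0.145]},{"fingers":0,"delta_pos":[0,0,-0.37],"angular":[0,0,-0.145]},{"fingers":0,"delta_pos":[0,0,-0.37],"angular":[0,0,-0.145]},{"fingers":0,"delta_pos":[0,0,-0.37],"angular":[0,0,-0.145]}]'
python3 -c "
from h import *
st();print(env.get_state()['ft_torque'])"
```

```text
clock: 7.65
tcp_pos: [0.6671, 0.0162, 0.098]
orientation: [-0.001, 0.456, 0.89, -0.0]
wrist_force: [-1.1, 1.4, -0.1]
finger_gap: 0.0131
clock: 8.65
tcp_pos: [0.6674, 0.0155, 0.1017]
orientation: [-0.001, -0.248, 0.969, 0.0]
wrist_force: [-0.0, -1.0, 0.2]
finger_gap: 0.0125
8.65 tcp [667.4  15.5 101.7] jaw 118.8 zax [-0.002 -0.    -1.   ] F [-0.  -1.   0.2] gap 12.5 q [-0.1   0.55  0.09  1.11 -0.   -0.6 ]
[-0.26831223  0.13007389 -0.07726077]
```

```bash
python3 -m pendant '[{"fingers":0,"delta_pos":[0,0,-0.37],"angular":[0,0,-0.145]},{"fingers":0,"delta_pos":[0,0,-0.37],"angular":[0,0,-0.145]},{"fingers":0,"delta_pos":[0,0,-0.37],"angular":[0,0,-0.145]},{"fingers":0,"delta_pos":[0,0,-0.37],"angular":[0,0,-0.145]},{"fingers":0,"delta_pos":[0,0,-0.37],"angular":[0,0,-0.145]},{"fingers":0,"delta_pos":[0,0,-0.37],"angular":[0,0,-0.145]},{"fingers":0,"delta_pos":[0,0,-0.37],"angular":[0,0,-0.145]},{"fingers":0,"delta_pos":[0,0,-0.37],"angular":[0,0,-0.145]}]'
python3 -m pendant '[{"fingers":0,"delta_pos":[0,0,-0.37],"angular":[0,0,-0.145]},{"fingers":0,"delta_pos":[0,0,-0.37],"angular":[0,0,-0.145]},{"fingers":0,"delta_pos":[0,0,-0.37],"angular":[0,0,-0.145]},{"fingers":0,"delta_pos":[0,0,-0.37],"angular":[0,0,-0.145]},{"fingers":0,"delta_pos":[0,0,-0.37],"angular":[0,0,-0.145]},{"fingers":0,"delta_pos":[0,0,-2],"angular":[0,0,0]},{"fingers":0,"delta_pos":[0,0,-2],"angular":[0,0,0]}]'
python3 -c "
from h import *
st();print(env.get_state()['ft_torque'])"
```

```text
clock: 9.45
tcp_pos: [0.6679, 0.0155, 0.1047]
orientation: [0.0, 0.739, -0.674, -0.0]
wrist_force: [0.8, 0.4, -0.9]
finger_gap: 0.0126
clock: 10.15
tcp_pos: [0.6678, 0.0157, 0.1106]
orientation: [0.0, 0.928, -0.373, -0.0]
wrist_force: [-0.2, 0.1, -0.8]
finger_gap: 0.0129
10.15 tcp [667.8  15.7 110.6] jaw -133.8 zax [-0.001  0.    -1.   ] F [-0.2  0.1 -0.8] gap 12.9 q [-0.1   0.55  0.11  1.13  0.   -2.47]
[-0.00031652 -0.01968888  0.02526373]
```

```bash
python3 -m pendant '[{"fingers":0,"delta_pos":[0,0,-10],"angular":[0,0,0]},{"fingers":0,"delta_pos":[0,0,-20],"angular":[0,0,0]},{"fingers":0,"delta_pos":[0,0,-25],"angular":[0,0,0]},{"fingers":0,"delta_pos":[0,0,-15],"angular":[0,0,0]},{"fingers":0,"delta_pos":[0,0,0],"angular":[0,0,0]}]'
cat > tray.py <<'E'
from h import *
import sys
def tray(n):
    p=env.camera_params("top"); im=env.read_camera("top"); cv2.imwrite(f"pics/{n}.png",im)
    g=cv2.cvtColor(im,cv2.COLOR_BGR2GRAY); m=np.zeros_like(g); m[140:260,375:500]=(g[140:260,375:500]<150)
    m=cv2.morphologyEx(m,cv2.MORPH_OPEN,np.ones((5,5)))
    c=max(cv2.findContours(m,0,1)[0],key=cv2.contourArea)
    w=unproj(p,cv2.convexHull(c)[:,0],.022)[:,:2]*1000
    print("tray",cv2.minAreaRect(w.astype(np.float32)))
    return im
if __name__=="__main__":
    st(); tray(sys.argv[1]); go(650,-226,190,0)
E
python3 tray.py t3
```

```text
clock: 10.65
tcp_pos: [0.6697, 0.0156, 0.1847]
orientation: [-0.001, 0.928, -0.372, 0.003]
wrist_force: [0.1, -0.1, -1.1]
finger_gap: 0.0129
10.65 tcp [669.7  15.6 184.7] jaw -133.6 zax [ 0.005 -0.    -1.   ] F [ 0.1 -0.1 -1.1] gap 12.9 q [-0.1   0.51  0.23  1.28  0.   -2.48]
tray ((650.5996704101562, -225.16256713867188), (135.3185272216797, 138.27784729003906), 10.93043327331543)
shift [153.1 188.   -7.2] turn z -2.3322126510437515
```

View pics/t3.png

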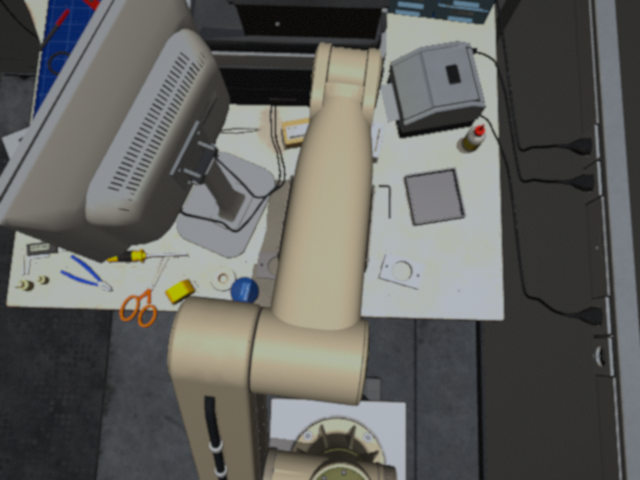

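```bash
python3 -m pendant '[{"fingers":0,"delta_pos":[0,0,0],"angular":[0,0,0.145]},{"fingers":0,"delta_pos":[0,0,0],"angular":[0,0,0.145]},{"fingers":0,"delta_pos":[0,0,0],"angular":[0,0,0.145]},{"fingers":0,"delta_pos":[0,0,0],"angular":[0,0,0.145]},{"fingers":0,"delta_pos":[0,0,0],"angular":[0,0,0.145]},{"fingers":0,"delta_pos":[0,0,0],"angular":[0,0,0.145]},{"fingers":0,"delta_pos":[0,0,0],"angular":[0,0,0.145]},{"fingers":0,"delta_pos":[0,0,0],"angular":[0,0,0.145]},{"fingers":0,"delta_pos":[0,0,0],"angular":[0,0,0]},{"fingers":0,"delta_pos":[0,0,0],"angular":[0,0,0]}]'
python3 -c "
from h import *
st(); go(651,-225,182)"
```

```text
clock: 11.7
tcp_pos: [0.6676, 0.0158, 0.1799]
orientation: [-0.001, -0.575, 0.818, 0.001]
wrist_force: [0.1, -0.4, -1.8]
finger_gap: 0.0129
11.7 tcp [667.6  15.8 179.9] jaw 160.1 zax [-0.002  0.    -1.   ] F [ 0.1 -0.4 -1.8] gap 12.9 q [-0.1   0.52  0.23  1.28  0.   -1.32]
shift [232.1 -66.2  -2.1] turn z None
```

```bash
python3 -m pendant '[{"fingers":0,"delta_pos":[29,-8.3,0],"angular":[0,0,0]},{"fingers":0,"delta_pos":[29,-8.3,0],"angular":[0,0,0]},{"fingers":0,"delta_pos":[29,-8.3,0],"angular":[0,0,0]},{"fingers":0,"delta_pos":[29,-8.3,0],"angular":[0,0,0]},{"fingers":0,"delta_pos":[29,-8.3,0],"angular":[0,0,0]},{"fingers":0,"delta_pos":[29,-8.3,0],"angular":[0,0,0]},{"fingers":0,"delta_pos":[29,-8.3,0],"angular":[0,0,0]},{"fingers":0,"delta_pos":[29,-8.3,0],"angular":[0,0,0]},{"fingers":0,"delta_pos":[0,0,0],"angular":[0,0,0]},{"fingers":0,"delta_pos":[0,0,0],"angular":[0,0,0]}]'
python3 tray.py t4
python3 -m pendant '[{"fingers":0,"delta_pos":[0,0,30],"angular":[0,0,0]},{"fingers":0,"delta_pos":[0,0,30],"angular":[0,0,0]},{"fingers":0,"delta_pos":[0,0,30],"angular":[0,0,0]},{"fingers":0,"delta_pos":[0,0,20],"angular":[0,0,0]},{"fingers":0,"delta_pos":[0,0,10],"angular":[0,0,0]},{"fingers":0,"delta_pos":[0,0,8],"angular":[0,0,0]},{"fingers":0,"delta_pos":[0,0,0],"angular":[0,0,0]},{"fingers":0,"delta_pos":[0,0,0],"angular":[0,0,0]}]'
python3 -c "
from h import *
st()"
```

```text
clock: 12.7
tcp_pos: [0.6506, -0.2256, 0.1803]
orientation: [-0.0, -0.573, 0.819, 0.001]
wrist_force: [0.0, 0.2, -1.0]
finger_gap: 0.0131
12.7 tcp [ 650.6 -225.6  180.3] jaw 160.0 zax [-0.001  0.001 -1.   ] F [ 0.   0.2 -1. ] gap 13.1 q [-0.45  0.56  0.3   1.31  0.   -1.67]
tray ((664.13720703125, -146.40499877929688), (126.30042266845703, 373.5722351074219), 61.66627502441406)
shift [ 1.5  0.3 -9.5] turn z 2.793012235179733
clock: 13.55
tcp_pos: [0.6518, -0.225, 0.0541]
orientation: [0.0, -0.574, 0.819, -0.001]
wrist_force: [0.4, 0.3, -0.8]
finger_gap: 0.0129
13.55 tcp [ 651.8 -225.    54.1] jaw 160.0 zax [ 0.002 -0.001 -1.   ] F [ 0.4  0.3 -0.8] gap 12.9 q [-0.45  0.62  0.09  1.04  0.   -1.67]
```

Next I'll lower it gently to contact.

```bash
python3 -m pendant '[{"fingers":0,"delta_pos":[0,0,4],"angular":[0,0,0]},{"fingers":0,"delta_pos":[0,0,3],"angular":[0,0,0]},{"fingers":0,"delta_pos":[0,0,2],"angular":[0,0,0]},{"fingers":0,"delta_pos":[0,0,1],"angular":[0,0,0]},{"fingers":0,"delta_pos":[0,0,0],"angular":[0,0,0]}]'
python3 -m pendant '[{"fingers":0,"delta_pos":[0,0,0.7],"angular":[0,0,0]},{"fingers":0,"delta_pos":[0,0,0.5],"angular":[0,0,0]},{"fingers":0,"delta_pos":[0,0,0],"angular":[0,0,0]}]'
python3 -c "
from h import *
st()"
```

```text
clock: 14.05
tcp_pos: [0.6511, -0.225, 0.043]
orientation: [0.0, -0.573, 0.819, 0.0]
wrist_force: [0.7, 0.0, -1.6]
finger_gap: 0.0131
clock: 14.35
tcp_pos: [0.6512, -0.225, 0.0427]
orientation: [0.0, -0.573, 0.819, -0.0]
wrist_force: [-1.6, 0.4, 4.3]
finger_gap: 0.0129
14.35 tcp [ 651.2 -225.    42.7] jaw 160.0 zax [ 0.001 -0.    -1.   ] F [-1.6  0.4  4.3] gap 12.9 q [-0.45  0.63  0.08  1.02 -0.   -1.67]
```

```bash
python3 -m pendant '[{"fingers":35,"delta_pos":[0,0,0],"angular":[0,0,0]},{"fingers":35,"delta_pos":[0,0,0],"angular":[0,0,0]},{"fingers":35,"delta_pos":[0,0,0],"angular":[0,0,0]},{"fingers":35,"delta_pos":[0,0,-5],"angular":[0,0,0]},{"fingers":35,"delta_pos":[0,0,-25],"angular":[0,0,0]},{"fingers":35,"delta_pos":[0,0,-40],"angular":[0,0,0]},{"fingers":35,"delta_pos":[0,0,-40],"angular":[0,0,0]},{"fingers":35,"delta_pos":[0,0,-40],"angular":[0,0,0]},{"fingers":85,"delta_pos":[0,0,-30],"angular":[0,0,0]},{"fingers":85,"delta_pos":[0,0,0],"angular":[0,0,0]},{"fingers":85,"delta_pos":[0,0,0],"angular":[0,0,0]}]'
python3 -c "
from h import *
st(); go(455,-80,225,90)
cv2.imwrite('pics/w5.png',env.read_camera('wrist'))"
```

```text
clock: 15.45
tcp_pos: [0.6516, -0.2253, 0.223]
orientation: [0.001, -0.573, 0.819, -0.001]
wrist_force: [-0.9, 0.3, -0.8]
finger_gap: 0.0768
15.45 tcp [ 651.6 -225.3  223. ] jaw 160.0 zax [ 0.002 -0.001 -1.   ] F [-0.9  0.3 -0.8] gap 76.8 q [-0.45  0.55  0.39  1.4   0.   -1.67]
shift [-69.2 234.5  -2.6] turn z 1.2212460954752113
```

View pics/w5.png

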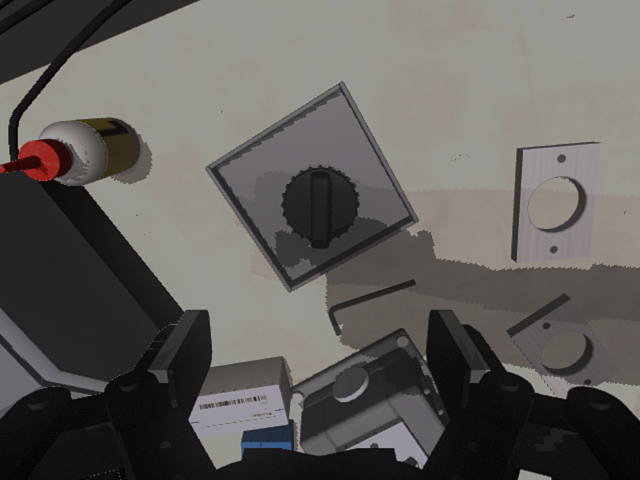

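The cap stands upright at (320,205), inside the tray. Next I'll view all three plates.

```bash
python3 -m pendant '[{"fingers":85,"delta_pos":[-15,25,-1],"angular":[0,0,0]},{"fingers":85,"delta_pos":[-15,25,-1],"angular":[0,0,0]},{"fingers":85,"delta_pos":[-15,25,-1],"angular":[0,0,0]},{"fingers":85,"delta_pos":[-15,25,-1],"angular":[0,0,0]},{"fingers":85,"delta_pos":[-15,25,-1],"angular":[0,0,0]},{"fingers":85,"delta_pos":[-15,25,-1],"angular":[0,0,0]},{"fingers":85,"delta_pos":[-15,25,-1],"angular":[0,0,0]},{"fingers":85,"delta_pos":[-15,25,0],"angular":[0,0,0]},{"fingers":85,"delta_pos":[-15,25,0],"angular":[0,0,0]},{"fingers":85,"delta_pos":[-15,25,0],"angular":[0,0,0]}]'
python3 -m pendant '[{"fingers":85,"delta_pos":[0,0,0],"angular":[0,0,0.136]},{"fingers":85,"delta_pos":[0,0,0],"angular":[0,0,0.136]},{"fingers":85,"delta_pos":[0,0,0],"angular":[0,0,0.136]},{"fingers":85,"delta_pos":[0,0,0],"angular":[0,0,0.136]},{"fingers":85,"delta_pos":[0,0,0],"angular":[0,0,0.136]},{"fingers":85,"delta_pos":[0,0,0],"angular":[0,0,0.136]},{"fingers":85,"delta_pos":[0,0,0],"angular":[0,0,0.136]},{"fingers":85,"delta_pos":[0,0,0],"angular":[0,0,0.136]},{"fingers":85,"delta_pos":[0,0,0],"angular":[0,0,0.136]},{"fingers":85,"delta_pos":[0,0,0],"angular":[0,0,0]},{"fingers":85,"delta_pos":[0,0,0],"angular":[0,0,0]}]'
python3 -c "
from h import *
st(); go(466,0,231)
cv2.imwrite('pics/w6.png',env.read_camera('wrist')); np.save('w6.npy',env.camera_params('wrist')['view'])"
```

```text
clock: 16.5
tcp_pos: [0.4656, 0.0026, 0.227]
orientation: [-0.001, -0.573, 0.819, 0.001]
wrist_force: [-0.5, -0.0, 0.6]
finger_gap: 0.0851
clock: 17.6
tcp_pos: [0.4668, 0.0017, 0.2277]
orientation: [-0.001, -0.0, 1.0, 0.0]
wrist_force: [0.4, 0.7, -0.0]
finger_gap: 0.0851
17.6 tcp [466.8   1.7 227.7] jaw 90.0 zax [-0.002  0.    -1.   ] F [ 0.4  0.7 -0. ] gap 85.1 q [-0.17  0.11 -0.22  1.24  0.   -0.17]
shift [ 0.8 -1.7 -3.3] turn z None
```

View pics/w6.png

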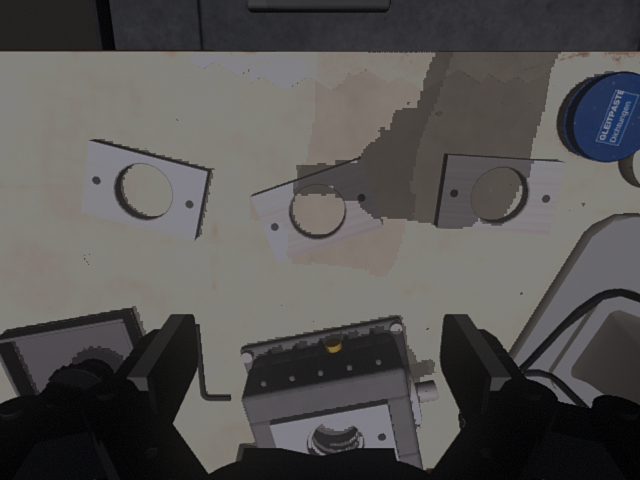

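```bash
cat > plates.py <<'E'
from h import *
def blob(g,u,v,r=9):
    w=g[v-r:v+r+1,u-r:u+r+1].astype(float); b=np.median(w); k=np.clip(b-15-w,0,None)
    yy,xx=np.mgrid[-r:r+1,-r:r+1]; k[np.hypot(xx,yy)>r-2]=0
    return u+(k*xx).sum()/k.sum(), v+(k*yy).sum()/k.sum()
def meas(g,p,a,b,z=.012):
    W=unproj(p,[blob(g,*a),blob(g,*b)],z)*1000; d=W[1]-W[0]
    print("mid",W.mean(0).round(1)[:2],"dist",round(np.hypot(*d[:2]),1),"long axis",round(np.degrees(np.arctan2(d[1],d[0])),1))
E
python3 - <<'E'
from plates import *
p=env.camera_params("wrist"); p["view"]=np.load("w6.npy"); g=cv2.cvtColor(cv2.imread("pics/w6.png"),cv2.COLOR_BGR2GRAY)
for a,b in [((96,181),(189,204)),((275,227),(362,198)),((454,193),(546,199))]: meas(g,p,a,b)
E
```

```text
mid [ 463.9 -149.6] dist 80.0 long axis 74.9
mid [4.816e+02 1.000e-01] dist 80.1 long axis 109.1
mid [467.  157.5] dist 80.0 long axis 86.5
```

```bash
python3 -m pendant '[{"fingers":85.4,"delta_pos":[-14.8,-1.6,20],"angular":[0,0,0]},{"fingers":85.4,"delta_pos":[0,0,20],"angular":[0,0,-0.1465]},{"fingers":85.4,"delta_pos":[0,0,20],"angular":[0,0,-0.1465]},{"fingers":85.4,"delta_pos":[0,0,0],"angular":[0,0,-0.1465]},{"fingers":85.4,"delta_pos":[0,0,0],"angular":[0,0,-0.1465]},{"fingers":85.4,"delta_pos":[0,0,0],"angular":[0,0,-0.1465]},{"fingers":85.4,"delta_pos":[0,0,0],"angular":[0,0,-0.1465]},{"fingers":85.4,"delta_pos":[0,0,0],"angular":[0,0,-0.1465]},{"fingers":85.4,"delta_pos":[0,0,0],"angular":[0,0,-0.1465]}]'
python3 -m pendant '[{"fingers":85.4,"delta_pos":[0,0,0],"angular":[0,0,-0.1465]},{"fingers":85.4,"delta_pos":[0,0,0],"angular":[0,0,-0.1465]},{"fingers":85.4,"delta_pos":[0,0,0],"angular":[0,0,-0.1465]},{"fingers":85.4,"delta_pos":[0,0,0],"angular":[0,0,-0.1465]},{"fingers":85.4,"delta_pos":[0,0,0],"angular":[0,0,-0.1465]},{"fingers":85.4,"delta_pos":[0,0,0],"angular":[0,0,0]},{"fingers":85.4,"delta_pos":[0,0,0],"angular":[0,0,0]}]'
cat >> plates.py <<'E'
def check(mx,my,th,name,z=12):
    p=env.camera_params("wrist"); im=env.read_camera("wrist"); cv2.imwrite(f"pics/{name}.png",im); g=cv2.cvtColor(im,cv2.COLOR_BGR2GRAY)
    u=np.array([np.cos(np.radians(th)),np.sin(np.radians(th))])*40
    P=proj(p,[[*(np.array([mx,my])+s*u)/1000,z/1000] if False else [(mx+s*u[0])/1000,(my+s*u[1])/1000,z/1000] for s in(-1,1)])
    P=P.round().astype(int); print("px",P.tolist()); meas(g,p,*P,z/1000); st()
E
python3 -c "
from plates import *
check(481.6,.1,109.1,'w7'); go(481.6,.1,40,199.1)"
```

```text
clock: 18.55
tcp_pos: [0.4821, -0.0001, 0.1684]
orientation: [-0.0, -0.555, 0.832, 0.0]
wrist_force: [1.1, 0.7, -0.3]
finger_gap: 0.0855
clock: 19.25
tcp_pos: [0.4822, -0.0001, 0.1685]
orientation: [0.0, 0.813, -0.582, -0.0]
wrist_force: [1.1, -0.0, -0.3]
finger_gap: 0.0854
px [[320, 159], [320, 265]]
mid [4.813e+02 1.000e-01] dist 80.1 long axis 109.2
19.3 tcp [ 4.822e+02 -1.000e-01  1.686e+02] jaw -161.2 zax [-0.  0. -1.] F [ 0.   0.4 -0.1] gap 85.4 q [-0.17  0.17 -0.3   1.1   0.   -2.07]
shift [ -0.3   0.5 128.6] turn z -0.004681710247640821
```

```bash
python3 -m pendant '[{"fingers":85.4,"delta_pos":[0,0.8,35],"angular":[0,0,0]},{"fingers":85.4,"delta_pos":[0,0,35],"angular":[0,0,-0.005]},{"fingers":85.4,"delta_pos":[0,0,35],"angular":[0,0,0]},{"fingers":85.4,"delta_pos":[0,0,25],"angular":[0,0,0]},{"fingers":85.4,"delta_pos":[0,0,15],"angular":[0,0,0]},{"fingers":85.4,"delta_pos":[0,0,13],"angular":[0,0,0]},{"fingers":85.4,"delta_pos":[0,0,4],"angular":[0,0,0]},{"fingers":85.4,"delta_pos":[0,0,0],"angular":[0,0,0]},{"fingers":85.4,"delta_pos":[0,0,0],"angular":[0,0,0]}]'
python3 -c "
from plates import *
st();cv2.imwrite('pics/w8.png',env.read_camera('wrist'))"
```

```text
clock: 20.2
tcp_pos: [0.4821, -0.0004, 0.0073]
orientation: [-0.0, 0.815, -0.579, 0.0]
wrist_force: [0.2, -0.0, -0.1]
finger_gap: 0.0856
20.2 tcp [ 4.821e+02 -4.000e-01  7.300e+00] jaw -160.8 zax [ 0.001 -0.    -1.   ] F [ 0.2 -0.  -0.1] gap 85.6 q [-0.17  0.33 -0.54  0.7   0.   -2.07]
```

View pics/w8.png

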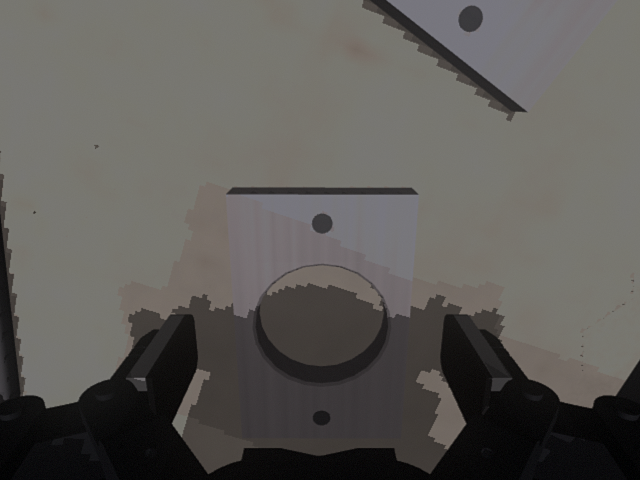

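```bash
python3 -m pendant '[{"fingers":85.4,"delta_pos":[0,0,4],"angular":[0,0,0]},{"fingers":85.4,"delta_pos":[0,0,3],"angular":[0,0,0]},{"fingers":85.4,"delta_pos":[0,0,0],"angular":[0,0,0]}]'
python3 -m pendant '[{"fingers":85.4,"delta_pos":[0,0,2],"angular":[0,0,0]},{"fingers":85.4,"delta_pos":[0,0,2],"angular":[0,0,0]},{"fingers":85.4,"delta_pos":[0,0,0],"angular":[0,0,0]}]'
python3 -m pendant '[{"fingers":68,"delta_pos":[0,0,0],"angular":[0,0,0]},{"fingers":68,"delta_pos":[0,0,0],"angular":[0,0,0]},{"fingers":68,"delta_pos":[0,0,0],"angular":[0,0,0]},{"fingers":68,"delta_pos":[0,0,0],"angular":[0,0,0]}]'
```

```text
clock: 20.55
tcp_pos: [0.4813, -0.0003, -0.0005]
orientation: [0.0, 0.815, -0.579, -0.0]
wrist_force: [0.1, 1.2, -0.1]
finger_gap: 0.0858
clock: 20.85
tcp_pos: [0.4814, -0.0003, -0.0045]
orientation: [0.0, 0.815, -0.579, -0.0]
wrist_force: [-0.1, 0.8, -0.3]
finger_gap: 0.0855
clock: 21.25
tcp_pos: [0.4817, -0.0003, -0.0041]
orientation: [-0.0, 0.815, -0.579, 0.0]
wrist_force: [0.7, -0.2, -0.1]
finger_gap: 0.0678
```

```bash
python3 -m pendant '[{"fingers":55,"delta_pos":[0,0,0],"angular":[0,0,0]},{"fingers":55,"delta_pos":[0,0,0],"angular":[0,0,0]},{"fingers":55,"delta_pos":[0,0,0],"angular":[0,0,0]},{"fingers":55,"delta_pos":[0,0,0],"angular":[0,0,0]},{"fingers":55,"delta_pos":[0,0,-5],"angular":[0,0,0]},{"fingers":55,"delta_pos":[0,0,-25],"angular":[0,0,0]},{"fingers":55,"delta_pos":[0,0,-40],"angular":[0,0,0]},{"fingers":55,"delta_pos":[0,0,-40],"angular":[0,0,0]},{"fingers":55,"delta_pos":[0,0,-40],"angular":[0,0,0]},{"fingers":55,"delta_pos":[0,0,0],"angular":[0,0,0]},{"fingers":55,"delta_pos":[0,0,0],"angular":[0,0,0]}]' 50
python3 -c "
from plates import *
st();im=env.read_camera('wrist');cv2.imwrite('pics/w9.png',im);t,R=tcp();p=env.camera_params('wrist')
g=cv2.cvtColor(im,cv2.COLOR_BGR2GRAY)
zt=t[2]*1000+4.4+12
for s in (-40,40): print(proj(p,(t+R[:,0]*s/1000)*[1,1,0]+[0,0,zt/1000]))
go(668.5,15.7,150,192.5)"
```

```text
clock: 22.35
tcp_pos: [0.4822, -0.0005, 0.1467]
orientation: [-0.001, 0.815, -0.579, 0.001]
wrist_force: [-0.4, 0.3, -2.6]
finger_gap: 0.0625
22.35 tcp [482.2  -0.5 146.7] jaw -160.8 zax [ 0.002 -0.    -1.   ] F [-0.4  0.3 -2.6] gap 62.5 q [-0.17  0.18 -0.34  1.05  0.   -2.07]
[[319.3357447  438.53815848]]
[[319.55712519 231.55748368]]
shift [  46.7 -182.2   -4.8] turn z 0.11775943843087125
```

View pics/w9.png

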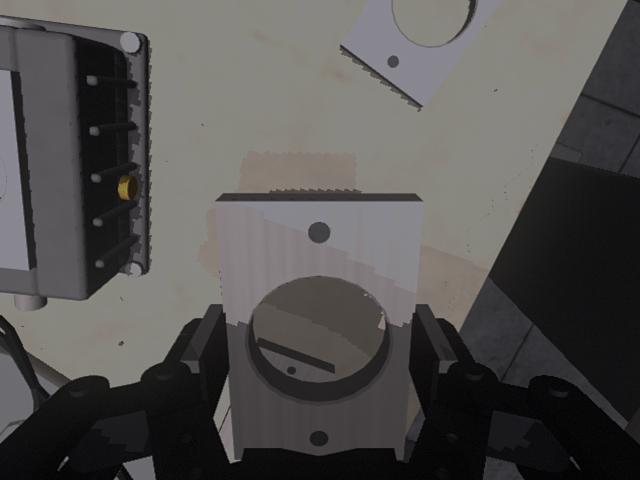

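```bash
python3 -m pendant '[{"fingers":55,"delta_pos":[0,0,0],"angular":[0,0,0.118]},{"fingers":55,"delta_pos":[0,0,0],"angular":[0,0,0]},{"fingers":55,"delta_pos":[0,0,0],"angular":[0,0,0]}]'
python3 -c "
from plates import *
st();go(668.5,15.7,150,192.5)
p=env.camera_params('wrist')
for n,a,b in(('w1',(268,265),(375,242)),('w2',(374,213),(263,219))):
    p['view']=np.load(n+'.npy'); meas(cv2.cvtColor(cv2.imread(f'pics/{n}.png'),cv2.COLOR_BGR2GRAY),p,a,b,.08)"
```

```text
clock: 22.7
tcp_pos: [0.4805, -0.0002, 0.1443]
orientation: [0.001, 0.781, -0.625, -0.001]
wrist_force: [0.1, -0.4, -1.8]
finger_gap: 0.0624
22.7 tcp [ 4.805e+02 -2.000e-01  1.443e+02] jaw -167.4 zax [-0.003  0.001 -1.   ] F [ 0.1 -0.4 -1.8] gap 62.4 q [-0.17  0.18 -0.35  1.05  0.   -1.96]
shift [  25.6 -186.9   -6.3] turn z 0.0022378093836082627
mid [668.2  15.7] dist 80.2 long axis 102.6
mid [668.2  15.6] dist 80.0 long axis 102.4
```

```bash
python3 -m pendant '[{"fingers":55,"delta_pos":[5,-37,-2],"angular":[0,0,0]},{"fingers":55,"delta_pos":[5,-37,-2],"angular":[0,0,0]},{"fingers":55,"delta_pos":[5,-37,-2],"angular":[0,0,0]},{"fingers":55,"delta_pos":[5,-37,0],"angular":[0,0,0]},{"fingers":55,"delta_pos":[5.5,-38.6,0],"angular":[0,0,0]},{"fingers":55,"delta_pos":[0,0,0],"angular":[0,0,0]},{"fingers":55,"delta_pos":[0,0,0],"angular":[0,0,0]},{"fingers":55,"delta_pos":[0,0,0],"angular":[0,0,0]}]'
python3 -c "
from plates import *
for i in range(4):
    go(668.2,15.65,95,192.5); env.read_camera('top')
st()"
```

```text
clock: 23.5
tcp_pos: [0.6679, 0.0152, 0.1509]
orientation: [0.001, 0.78, -0.626, -0.001]
wrist_force: [-0.4, -0.2, -1.9]
finger_gap: 0.0623
shift [-0.4 -0.6 55.9] turn z 0.0006489280115000657
shift [-0.4 -0.5 56.5] turn z 0.00031769458457011967
shift [-0.5 -0.3 57. ] turn z 9.048675694814014e-05
shift [-0.6 -0.  57.3] turn z 2.083959792591767e-05
23.7 tcp [668.5  15.1 152.5] jaw -167.5 zax [ 0.  0. -1.] F [ 1.  -1.4 -0.9] gap 62.5 q [-0.1   0.53  0.17  1.22  0.   -1.89]
```

```bash
python3 -m pendant '[{"fingers":55,"delta_pos":[-0.6,0,25],"angular":[0,0,0]},{"fingers":55,"delta_pos":[0,0,25],"angular":[0,0,0]},{"fingers":55,"delta_pos":[0,0,15],"angular":[0,0,0]},{"fingers":55,"delta_pos":[0,0,7],"angular":[0,0,0]},{"fingers":55,"delta_pos":[0,0,0],"angular":[0,0,0]},{"fingers":55,"delta_pos":[0,0,0],"angular":[0,0,0]},{"fingers":55,"delta_pos":[0,0,0],"angular":[0,0,0]},{"fingers":55,"delta_pos":[0,0,0],"angular":[0,0,0]}]'
python3 -c "
from plates import *
for i in range(3):
    go(668.2,15.65,75.6,192.5); env.read_camera('top')
st()"
```

```text
clock: 24.5
tcp_pos: [0.6699, 0.0156, 0.081]
orientation: [-0.001, 0.78, -0.626, 0.001]
wrist_force: [0.3, 0.2, -2.3]
finger_gap: 0.0627
shift [-0.4  1.7  5.4] turn z -0.00026777096069563786
shift [-0.4  1.6  5.2] turn z -0.00025359068343294933
shift [-0.3  1.4  5. ] turn z -0.0001991727791750785
24.65 tcp [669.5  15.7  80.4] jaw -167.5 zax [ 0.001  0.    -1.   ] F [-0.5 -0.3 -2.1] gap 62.3 q [-0.1   0.57  0.06  1.07  0.   -1.89]
```

```bash
python3 -m pendant '[{"fingers":55,"delta_pos":[0,0,0],"angular":[0,0,0]},{"fingers":55,"delta_pos":[0,0,0],"angular":[0,0,0]},{"fingers":55,"delta_pos":[0,0,0],"angular":[0,0,0]},{"fingers":55,"delta_pos":[0,0,0],"angular":[0,0,0]},{"fingers":55,"delta_pos":[0,0,0],"angular":[0,0,0]},{"fingers":55,"delta_pos":[0,0,0],"angular":[0,0,0]}]'
python3 -c "
from plates import *
for i in range(4):
    go(668.2,15.65,75.6,192.5); env.read_camera('top')
st()"
```

```text
clock: 25.25
tcp_pos: [0.6692, 0.0157, 0.0797]
orientation: [-0.0, 0.78, -0.626, -0.0]
wrist_force: [-0.6, 0.3, -2.2]
finger_gap: 0.0624
shift [-0.2  0.9  4.1] turn z -0.0002774700179483194
shift [-0.2  0.9  4.1] turn z -0.0002788741317031504
shift [-0.2  1.   4.2] turn z -0.00025050167643007534
shift [-0.2  0.9  4.2] turn z -0.00024771516948587637
25.45 tcp [669.2  15.7  79.8] jaw -167.5 zax [ 0.  0. -1.] F [-0.5  0.4 -1.9] gap 62.5 q [-0.1   0.57  0.06  1.07  0.   -1.89]
```

```bash
python3 -m pendant '[{"fingers":55,"delta_pos":[-0.2,0.9,1],"angular":[0,0,0]},{"fingers":55,"delta_pos":[0,0,1],"angular":[0,0,0]},{"fingers":55,"delta_pos":[0,0,1],"angular":[0,0,0]},{"fingers":55,"delta_pos":[0,0,0.7],"angular":[0,0,0]},{"fingers":55,"delta_pos":[0,0,0],"angular":[0,0,0]},{"fingers":55,"delta_pos":[0,0,0],"angular":[0,0,0]},{"fingers":55,"delta_pos":[0,0,0],"angular":[0,0,0]}]'
python3 -m pendant '[{"fingers":55,"delta_pos":[0,0,0.5],"angular":[0,0,0]},{"fingers":55,"delta_pos":[0,0,0.5],"angular":[0,0,0]},{"fingers":55,"delta_pos":[0,0,0],"angular":[0,0,0]},{"fingers":55,"delta_pos":[0,0,0],"angular":[0,0,0]},{"fingers":55,"delta_pos":[0,0,0],"angular":[0,0,0]}]'
python3 -c "
from plates import *
st();go(668.2,15.65,75.6,192.5)"
```

```text
clock: 26.15
tcp_pos: [0.6682, 0.0157, 0.0764]
orientation: [-0.0, 0.78, -0.626, 0.0]
wrist_force: [-2.3, 0.4, 2.1]
finger_gap: 0.0627
clock: 26.65
tcp_pos: [0.6682, 0.0157, 0.0764]
orientation: [-0.0, 0.78, -0.626, 0.0]
wrist_force: [-4.6, -0.5, 7.9]
finger_gap: 0.0624
26.65 tcp [668.2  15.7  76.4] jaw -167.5 zax [ 0.001 -0.    -1.   ] F [-4.6 -0.5  7.9] gap 62.4 q [-0.1   0.57  0.05  1.06 -0.   -1.89]
shift [0.  0.  0.8] turn z -0.0002113809304197707
```

```bash
python3 -m pendant '[{"fingers":85,"delta_pos":[0,0,-0.5],"angular":[0,0,0]},{"fingers":85,"delta_pos":[0,0,0],"angular":[0,0,0]},{"fingers":85,"delta_pos":[0,0,0],"angular":[0,0,0]},{"fingers":85,"delta_pos":[0,0,-5],"angular":[0,0,0]},{"fingers":85,"delta_pos":[0,0,-30],"angular":[0,0,0]},{"fingers":85,"delta_pos":[0,0,-40],"angular":[0,0,0]},{"fingers":85,"delta_pos":[0,0,-40],"angular":[0,0,0]},{"fingers":85,"delta_pos":[0,0,-38],"angular":[0,0,0]},{"fingers":85,"delta_pos":[0,0,0],"angular":[0,0,0]},{"fingers":85,"delta_pos":[0,0,0],"angular":[0,0,0]},{"fingers":85,"delta_pos":[0,0,0],"angular":[0,0,0]},{"fingers":85,"delta_pos":[0,0,0],"angular":[0,0,0]}]'
python3 -c "
from plates import *
check(668.2,15.65,102.5,'w10',92); go(464,-150,170,164.9)
im=cv2.imread('pics/w10.png');p=env.camera_params('wrist')
u,v=proj(p,[.6682,.01565,.09])[0].astype(int);print(u,v)
c=im[max(0,v-110):v+110,max(0,u-140):u+140];cv2.imwrite('pics/w10z.png',np.clip(cv2.resize(c,None,fx=2.7,fy=2.7,interpolation=2).astype(float)*1.5,0,255).astype(np.uint8))"
```

```text
clock: 27.85
tcp_pos: [0.6673, 0.0157, 0.2267]
orientation: [0.001, 0.78, -0.626, -0.001]
wrist_force: [0.1, 0.1, -0.1]
finger_gap: 0.0849
px [[317, 162], [317, 276]]
mid [668.6  16.3] dist 80.1 long axis 102.5
27.9 tcp [667.4  15.7 226.7] jaw -167.5 zax [-0.003  0.    -1.   ] F [ 0.1  0.3 -0.3] gap 84.9 q [-0.1   0.51  0.32  1.39  0.   -1.89]
shift [117.9 234.3  57.3] turn z 0.4814004276993001
317 220
```

View pics/w10z.png

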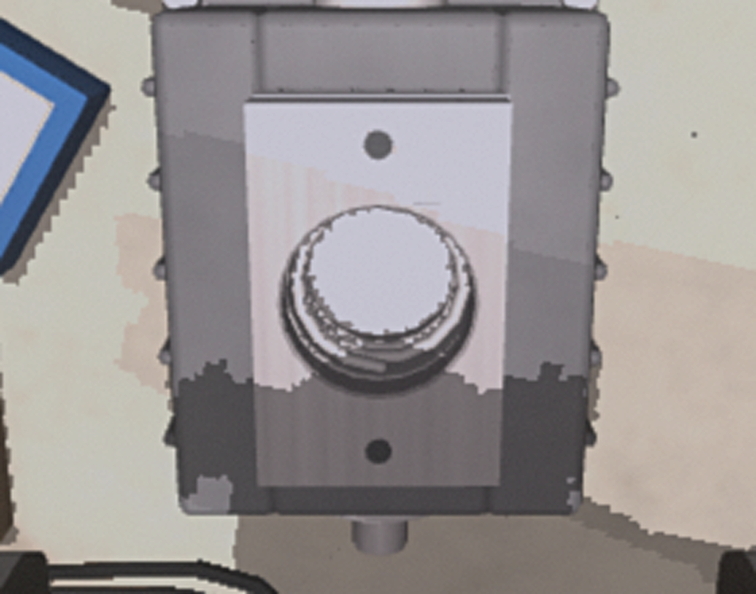

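Plate 1 sits flush on the boss, with its mid within 0.7 mm of the port. Next is plate A.

```bash
python3 -m pendant '[{"fingers":85.4,"delta_pos":[14.7,29.3,7],"angular":[0,0,0]},{"fingers":85.4,"delta_pos":[14.7,29.3,7],"angular":[0,0,0]},{"fingers":85.4,"delta_pos":[14.7,29.3,7],"angular":[0,0,0]},{"fingers":85.4,"delta_pos":[14.7,29.3,7],"angular":[0,0,0]},{"fingers":85.4,"delta_pos":[14.7,29.3,7],"angular":[0,0,0]},{"fingers":85.4,"delta_pos":[14.7,29.3,7],"angular":[0,0,0]},{"fingers":85.4,"delta_pos":[14.7,29.3,7],"angular":[0,0,0]},{"fingers":85.4,"delta_pos":[14.7,29.3,7],"angular":[0,0,0]}]'
python3 -m pendant '[{"fingers":85.4,"delta_pos":[0,0,0],"angular":[0,0,0.12]},{"fingers":85.4,"delta_pos":[0,0,0],"angular":[0,0,0.12]},{"fingers":85.4,"delta_pos":[0,0,0],"angular":[0,0,0.12]},{"fingers":85.4,"delta_pos":[0,0,0],"angular":[0,0,0.12]},{"fingers":85.4,"delta_pos":[0,0,0],"angular":[0,0,0]},{"fingers":85.4,"delta_pos":[0,0,0],"angular":[0,0,0]},{"fingers":85.4,"delta_pos":[0,0,0],"angular":[0,0,0]},{"fingers":85.4,"delta_pos":[0,0,0],"angular":[0,0,0]}]'
python3 -c "
from plates import *
check(463.9,-149.6,74.9,'w11'); go(463.9,-149.6,-4.5,164.9)"
```

```text
clock: 28.7
tcp_pos: [0.4631, -0.1502, 0.1714]
orientation: [0.0, 0.78, -0.626, -0.001]
wrist_force: [0.4, -0.5, -0.6]
finger_gap: 0.0855
clock: 29.5
tcp_pos: [0.4648, -0.1497, 0.1724]
orientation: [-0.0, -0.609, 0.793, 0.0]
wrist_force: [-0.9, -0.4, -0.9]
finger_gap: 0.0856
px [[321, 157], [320, 263]]
mid [ 463.5 -149.6] dist 80.0 long axis 75.0
29.55 tcp [ 464.8 -149.7  172.5] jaw 165.0 zax [-0.  0. -1.] F [-0.9  0.1 -0.3] gap 85.5 q [-0.48  0.17 -0.28  1.11  0.   -1.79]
shift [1.00e-01 9.00e-01 1.77e+02] turn z 0.002466543741142729
```

Still in place. I'll go down, grip and lift.

```bash
python3 -m pendant '[{"fingers":85.4,"delta_pos":[0,0.9,40],"angular":[0,0,0]},{"fingers":85.4,"delta_pos":[0,0,40],"angular":[0,0,0]},{"fingers":85.4,"delta_pos":[0,0,40],"angular":[0,0,0]},{"fingers":85.4,"delta_pos":[0,0,25],"angular":[0,0,0]},{"fingers":85.4,"delta_pos":[0,0,15],"angular":[0,0,0]},{"fingers":85.4,"delta_pos":[0,0,9],"angular":[0,0,0]},{"fingers":85.4,"delta_pos":[0,0,4],"angular":[0,0,0]},{"fingers":85.4,"delta_pos":[0,0,0],"angular":[0,0,0]},{"fingers":85.4,"delta_pos":[0,0,0],"angular":[0,0,0]},{"fingers":85.4,"delta_pos":[0,0,0],"angular":[0,0,0]}]'
python3 -m pendant '[{"fingers":85.4,"delta_pos":[0,0,3],"angular":[0,0,0]},{"fingers":68,"delta_pos":[0,0,0],"angular":[0,0,0]},{"fingers":68,"delta_pos":[0,0,0],"angular":[0,0,0]},{"fingers":68,"delta_pos":[0,0,0],"angular":[0,0,0]},{"fingers":68,"delta_pos":[0,0,0],"angular":[0,0,0]}]'
python3 -m pendant '[{"fingers":55,"delta_pos":[0,0,0],"angular":[0,0,0]},{"fingers":55,"delta_pos":[0,0,0],"angular":[0,0,0]},{"fingers":55,"delta_pos":[0,0,0],"angular":[0,0,0]},{"fingers":55,"delta_pos":[0,0,0],"angular":[0,0,0]},{"fingers":55,"delta_pos":[0,0,-5],"angular":[0,0,0]},{"fingers":55,"delta_pos":[0,0,-25],"angular":[0,0,0]},{"fingers":55,"delta_pos":[0,0,-40],"angular":[0,0,0]},{"fingers":55,"delta_pos":[0,0,-40],"angular":[0,0,0]},{"fingers":55,"delta_pos":[0,0,-40],"angular":[0,0,0]},{"fingers":55,"delta_pos":[0,0,0],"angular":[0,0,0]},{"fingers":55,"delta_pos":[0,0,0],"angular":[0,0,0]},{"fingers":55,"delta_pos":[0,0,0],"angular":[0,0,0]}]' 50
cat >> plates.py <<'E'
def held(name):
    """offset of the held plate's mid from the TCP along tool x,y (mm)"""
    p=env.camera_params("wrist"); t,R=tcp(); im=env.read_camera("wrist"); cv2.imwrite(f"pics/{name}.png",im); g=cv2.cvtColor(im,cv2.COLOR_BGR2GRAY)
    z=t[2]+.0162
    P=proj(p,[t+R[:,0]*s+[0,0,.0162] for s in(-.04,.04)]).round().astype(int)
    W=unproj(p,[blob(g,*P[0]),blob(g,*P[1])],z); d=(W.mean(0)-t)*1000
    e=R.T@(W[1]-W[0]); print("held off",(R.T@d).round(1)[:2],"dist",np.linalg.norm(e)*1000,"skew deg",np.degrees(np.arctan2(e[1],e[0])))
E
python3 -c "
from plates import *
st();held('w12');go(668.2,15.65,160,192.5)"
```

```text
clock: 30.55
tcp_pos: [0.4648, -0.15, 0.0005]
orientation: [0.0, -0.609, 0.793, -0.001]
wrist_force: [0.5, 0.0, -0.6]
finger_gap: 0.0857
clock: 31.05
tcp_pos: [0.464, -0.1496, -0.0034]
orientation: [0.0, -0.609, 0.793, -0.0]
wrist_force: [0.8, -0.8, 0.8]
finger_gap: 0.068
clock: 32.25
tcp_pos: [0.463, -0.1491, 0.1453]
orientation: [-0.0, -0.609, 0.793, 0.001]
wrist_force: [-0.8, 0.2, -2.3]
finger_gap: 0.0625
32.25 tcp [ 463.  -149.1  145.3] jaw 165.0 zax [-0.002  0.001 -1.   ] F [-0.8  0.2 -2.3] gap 62.5 q [-0.48  0.19 -0.33  1.05  0.   -1.79]
held off [nan nan] dist nan skew deg nan
shift [-212.2 -155.7  -15.3] turn z -0.48024847902366424plates.py:5: RuntimeWarning: invalid value encountered in scalar divide
  return u+(k*xx).sum()/k.sum(), v+(k*yy).sum()/k.sum()
```

```bash
sed -i 's/k=np.clip(b-15-w,0,None)/k=np.clip((b+np.percentile(w,2))\/2-w,0,None)/' plates.py
python3 -m pendant '[{"fingers":55,"delta_pos":[0,0,-10],"angular":[0,0,-0.12]},{"fingers":55,"delta_pos":[0,0,-5],"angular":[0,0,-0.12]},{"fingers":55,"delta_pos":[0,0,0],"angular":[0,0,-0.12]},{"fingers":55,"delta_pos":[0,0,0],"angular":[0,0,-0.12]},{"fingers":55,"delta_pos":[0,0,0],"angular":[0,0,0]},{"fingers":55,"delta_pos":[0,0,0],"angular":[0,0,0]},{"fingers":55,"delta_pos":[0,0,0],"angular":[0,0,0]},{"fingers":55,"delta_pos":[0,0,0],"angular":[0,0,0]}]'
python3 -c "
from plates import *
st();held('w13');go(668.2,15.65,160,192.5)"
```

```text
clock: 33.1
tcp_pos: [0.4638, -0.1495, 0.1612]
orientation: [0.0, 0.779, -0.626, -0.0]
wrist_force: [-0.2, -0.6, -1.8]
finger_gap: 0.0625
33.1 tcp [ 463.8 -149.5  161.2] jaw -167.6 zax [-0.001  0.    -1.   ] F [-0.2 -0.6 -1.8] gap 62.5 q [-0.48  0.18 -0.3   1.09  0.   -2.26]
held off [-0.4 -0.8] dist 79.2290471149143 skew deg -1.3716138132643632
shift [-117.3 -235.1    1.3] turn z -0.001156416994854029
```

```bash
python3 -m pendant '[{"fingers":55,"delta_pos":[-14.7,-29.4,0],"angular":[0,0,0]},{"fingers":55,"delta_pos":[-14.7,-29.4,0],"angular":[0,0,0]},{"fingers":55,"delta_pos":[-14.7,-29.4,0],"angular":[0,0,0]},{"fingers":55,"delta_pos":[-14.7,-29.4,0],"angular":[0,0,0]},{"fingers":55,"delta_pos":[-14.7,-29.4,0],"angular":[0,0,0]},{"fingers":55,"delta_pos":[-14.7,-29.4,0],"angular":[0,0,0]},{"fingers":55,"delta_pos":[-14.7,-29.4,0],"angular":[0,0,0]},{"fingers":55,"delta_pos":[-14.7,-29.4,0],"angular":[0,0,0]},{"fingers":55,"delta_pos":[0,0,0],"angular":[0,0,0]},{"fingers":55,"delta_pos":[0,0,0],"angular":[0,0,0]},{"fingers":55,"delta_pos":[0,0,0],"angular":[0,0,0]},{"fingers":55,"delta_pos":[0,0,0],"angular":[0,0,0]}]'
cat >> plates.py <<'E'
def bl(g,u,v,r=16):
    w=g[v-r:v+r+1,u-r:u+r+1]; _,m=cv2.threshold(w,0,255,cv2.THRESH_BINARY_INV|cv2.THRESH_OTSU)
    n,_,s,c=cv2.connectedComponentsWithStats(m); return [(s[i,4],(c[i]+[u-r,v-r]).round(1).tolist()) for i in range(1,n) if s[i,4]>30]
E
python3 -c "
from plates import *
st();held('w14');go(668.2,15.65,110,192.5)
g=cv2.cvtColor(cv2.imread('pics/w14.png'),6);print(bl(g,319,438),bl(g,319,232))
g=cv2.cvtColor(cv2.imread('pics/w13.png'),6);print(bl(g,319,438),bl(g,319,232))
g=cv2.cvtColor(cv2.imread('pics/w9.png'),6);print(bl(g,319,438),bl(g,319,232))
"
```

```text
clock: 34.35
tcp_pos: [0.6674, 0.0153, 0.1618]
orientation: [0.0, 0.779, -0.627, -0.0]
wrist_force: [-1.0, -0.0, -2.1]
finger_gap: 0.0629
34.35 tcp [667.4  15.3 161.8] jaw -167.6 zax [-0. -0. -1.] F [-1.  -0.  -2.1] gap 62.9 q [-0.1   0.52  0.19  1.24 -0.   -1.88]
held off [-0.4  0.6] dist 78.602145254431 skew deg 0.23189157782906375
shift [-0.2 -0.7 51.9] turn z -0.0015307966864395591
[(np.int32(228), [318.6, 434.4])] [(np.int32(376), [318.7, 228.5])]
[(np.int32(231), [318.6, 434.5])] [(np.int32(375), [318.7, 228.6])]
[(np.int32(225), [318.5, 438.1])] [(np.int32(374), [318.7, 232.2])]
```

```bash
python3 -m pendant '[{"fingers":55,"delta_pos":[-1.1,-0.7,25],"angular":[0,0,0]},{"fingers":55,"delta_pos":[0,0,25],"angular":[0,0,0]},{"fingers":55,"delta_pos":[0,0,12],"angular":[0,0,0]},{"fingers":55,"delta_pos":[0,0,6],"angular":[0,0,0]},{"fingers":55,"delta_pos":[0,0,0],"angular":[0,0,0]},{"fingers":55,"delta_pos":[0,0,0],"angular":[0,0,0]},{"fingers":55,"delta_pos":[0,0,0],"angular":[0,0,0]},{"fingers":55,"delta_pos":[0,0,0],"angular":[0,0,0]},{"fingers":55,"delta_pos":[0,0,0],"angular":[0,0,0]},{"fingers":55,"delta_pos":[0,0,0],"angular":[0,0,0]},{"fingers":55,"delta_pos":[0,0,0],"angular":[0,0,0]},{"fingers":55,"delta_pos":[0,0,0],"angular":[0,0,0]}]'
python3 -m pendant '[{"fingers":55,"delta_pos":[0,0,0],"angular":[0,0,0]},{"fingers":55,"delta_pos":[0,0,0],"angular":[0,0,0]},{"fingers":55,"delta_pos":[0,0,0],"angular":[0,0,0]},{"fingers":55,"delta_pos":[0,0,0],"angular":[0,0,0]}]'
python3 -c "
from plates import *
st();go(668.0,16.7,88.2,192.5)
env.read_camera('top');go(668.0,16.7,88.2,192.5)
"
```

```text
clock: 35.6
tcp_pos: [0.6686, 0.0173, 0.0936]
orientation: [-0.0, 0.78, -0.626, -0.0]
wrist_force: [0.8, 0.5, -2.4]
finger_gap: 0.0624
clock: 36.0
tcp_pos: [0.6686, 0.0173, 0.0936]
orientation: [-0.0, 0.78, -0.626, -0.0]
wrist_force: [-0.5, -0.4, -1.2]
finger_gap: 0.0624
36.0 tcp [668.6  17.3  93.6] jaw -167.5 zax [ 0.  0. -1.] F [-0.5 -0.4 -1.2] gap 62.4 q [-0.09  0.56  0.08  1.09  0.   -1.88]
shift [0.5 0.7 5.4] turn z -0.0002817915661883086
shift [0.5 0.7 5.3] turn z -0.00026115074715740916
```

```bash
python3 -m pendant '[{"fingers":55,"delta_pos":[0.5,0.7,2],"angular":[0,0,0]},{"fingers":55,"delta_pos":[0,0,1],"angular":[0,0,0]},{"fingers":55,"delta_pos":[0,0,1],"angular":[0,0,0]},{"fingers":55,"delta_pos":[0,0,0.7],"angular":[0,0,0]},{"fingers":55,"delta_pos":[0,0,0],"angular":[0,0,0]},{"fingers":55,"delta_pos":[0,0,0],"angular":[0,0,0]},{"fingers":55,"delta_pos":[0,0,0],"angular":[0,0,0]},{"fingers":55,"delta_pos":[0,0,0],"angular":[0,0,0]}]'
python3 -m pendant '[{"fingers":55,"delta_pos":[0,0,0.5],"angular":[0,0,0]},{"fingers":55,"delta_pos":[0,0,0.4],"angular":[0,0,0]},{"fingers":55,"delta_pos":[0,0,0],"angular":[0,0,0]},{"fingers":55,"delta_pos":[0,0,0],"angular":[0,0,0]},{"fingers":55,"delta_pos":[0,0,0],"angular":[0,0,0]}]'
python3 -c "
from plates import *
st();go(668.0,16.7,88.2,192.5)"
```

```text
clock: 36.85
tcp_pos: [0.6679, 0.0167, 0.0891]
orientation: [0.0, 0.78, -0.626, -0.0]
wrist_force: [-2.0, -1.0, 3.0]
finger_gap: 0.0625
clock: 37.35
tcp_pos: [0.6679, 0.0166, 0.0891]
orientation: [-0.0, 0.78, -0.626, 0.0]
wrist_force: [-4.7, 0.4, 6.7]
finger_gap: 0.0626
37.35 tcp [667.9  16.6  89.1] jaw -167.5 zax [ 0.001 -0.    -1.   ] F [-4.7  0.4  6.7] gap 62.6 q [-0.1   0.56  0.07  1.08 -0.   -1.88]
shift [-0.1 -0.1  0.9] turn z -0.0002513235821677325
```

```bash
python3 -m pendant '[{"fingers":85,"delta_pos":[0,0,-0.7],"angular":[0,0,0]},{"fingers":85,"delta_pos":[0,0,0],"angular":[0,0,0]},{"fingers":85,"delta_pos":[0,0,0],"angular":[0,0,0]},{"fingers":85,"delta_pos":[0,0,-5],"angular":[0,0,0]},{"fingers":85,"delta_pos":[0,0,-30],"angular":[0,0,0]},{"fingers":85,"delta_pos":[0,0,-40],"angular":[0,0,0]},{"fingers":85,"delta_pos":[0,0,-40],"angular":[0,0,0]},{"fingers":85,"delta_pos":[0,0,-26],"angular":[0,0,0]},{"fingers":85,"delta_pos":[0,0,0],"angular":[0,0,0]},{"fingers":85,"delta_pos":[0,0,0],"angular":[0,0,0]},{"fingers":85,"delta_pos":[0,0,0],"angular":[0,0,0]},{"fingers":85,"delta_pos":[0,0,0],"angular":[0,0,0]}]'
python3 -m pendant '[{"fingers":85,"delta_pos":[0,0,0],"angular":[0,0,0]},{"fingers":85,"delta_pos":[0,0,0],"angular":[0,0,0]},{"fingers":85,"delta_pos":[0,0,0],"angular":[0,0,0]},{"fingers":85,"delta_pos":[0,0,0],"angular":[0,0,0]},{"fingers":85,"delta_pos":[0,0,0],"angular":[0,0,0]},{"fingers":85,"delta_pos":[0,0,0],"angular":[0,0,0]}]'
python3 -c "
from plates import *
check(668.2,15.65,102.5,'w15',104); go(467,157.5,170,176.5)
im=cv2.imread('pics/w15.png');p=env.camera_params('wrist')
u,v=proj(p,[.6682,.01565,.09])[0].astype(int);print(u,v)
c=im[max(0,v-110):v+110,max(0,u-140):u+140];cv2.imwrite('pics/w15z.png',np.clip(cv2.resize(c,None,fx=2.7,fy=2.7,interpolation=2).astype(float)*1.5,0,255).astype(np.uint8))"
```

```text
clock: 38.55
tcp_pos: [0.6672, 0.0168, 0.2279]
orientation: [0.001, 0.78, -0.626, -0.001]
wrist_force: [-0.7, -0.4, -0.4]
finger_gap: 0.0854
clock: 39.15
tcp_pos: [0.6681, 0.0167, 0.2298]
orientation: [-0.0, 0.78, -0.626, 0.0]
wrist_force: [0.3, 0.5, -0.5]
finger_gap: 0.0845
px [[319, 163], [319, 280]]
mid [668.5  16.4] dist 80.0 long axis 102.5
39.2 tcp [668.1  16.7 229.7] jaw -167.5 zax [ 0.  0. -1.] F [-0.3 -0.5 -0.2] gap 85.5 q [-0.1   0.5   0.33  1.4   0.   -1.88]
shift [-181.   165.9   59.7] turn z 0.278999384755913
319 218
```

View pics/w15z.png

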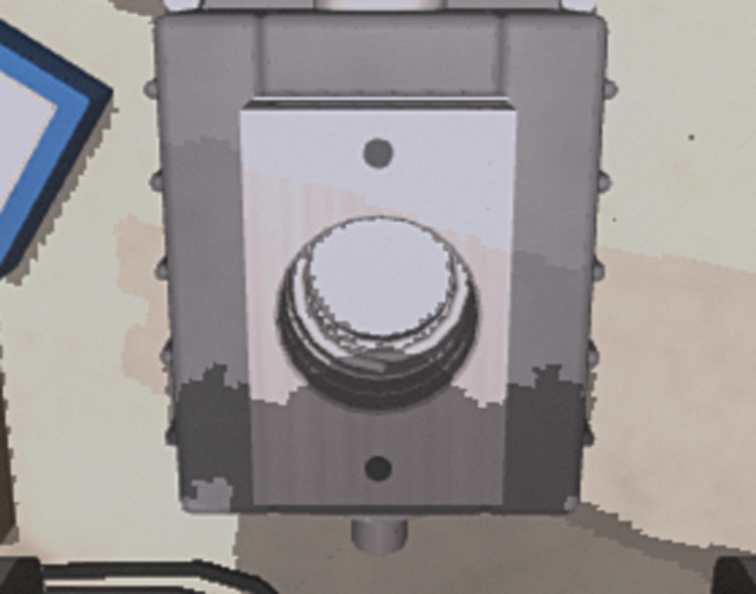

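Two plates are in, with mids agreeing to 0.1 mm. Next is plate C.

```bash
python3 -m pendant '[{"fingers":85.4,"delta_pos":[-22.6,20.7,7.5],"angular":[0,0,0]},{"fingers":85.4,"delta_pos":[-22.6,20.7,7.5],"angular":[0,0,0]},{"fingers":85.4,"delta_pos":[-22.6,20.7,7.5],"angular":[0,0,0]},{"fingers":85.4,"delta_pos":[-22.6,20.7,7.5],"angular":[0,0,0]},{"fingers":85.4,"delta_pos":[-22.6,20.7,7.5],"angular":[0,0,0]},{"fingers":85.4,"delta_pos":[-22.6,20.7,7.5],"angular":[0,0,0]},{"fingers":85.4,"delta_pos":[-22.6,20.7,7.5],"angular":[0,0,0]},{"fingers":85.4,"delta_pos":[-22.6,20.7,7.5],"angular":[0,0,0]},{"fingers":85.4,"delta_pos":[0,0,0],"angular":[0,0,0.14]},{"fingers":85.4,"delta_pos":[0,0,0],"angular":[0,0,0.14]}]'
python3 -m pendant '[{"fingers":85.4,"delta_pos":[0,0,0],"angular":[0,0,0]},{"fingers":85.4,"delta_pos":[0,0,0],"angular":[0,0,0]},{"fingers":85.4,"delta_pos":[0,0,0],"angular":[0,0,0]},{"fingers":85.4,"delta_pos":[0,0,0],"angular":[0,0,0]},{"fingers":85.4,"delta_pos":[0,0,0],"angular":[0,0,0]},{"fingers":85.4,"delta_pos":[0,0,0],"angular":[0,0,0]},{"fingers":85.4,"delta_pos":[0,0,0],"angular":[0,0,0]},{"fingers":85.4,"delta_pos":[0,0,0],"angular":[0,0,0]}]'
python3 -c "
from plates import *
check(467,157.5,86.5,'w16'); go(466.8,157.5,-4.5,176.5)"
```

```text
clock: 40.2
tcp_pos: [0.4662, 0.1581, 0.1698]
orientation: [0.0, -0.683, 0.73, 0.0]
wrist_force: [1.7, -0.2, 0.8]
finger_gap: 0.0851
clock: 41.0
tcp_pos: [0.4673, 0.1574, 0.1696]
orientation: [0.0, -0.685, 0.729, 0.0]
wrist_force: [-0.9, -1.0, -0.3]
finger_gap: 0.0853
px [[320, 158], [320, 264]]
mid [466.6 157.3] dist 80.1 long axis 86.6
41.05 tcp [467.3 157.4 169.7] jaw 176.4 zax [ 0.  0. -1.] F [ 0.5  0.5 -0.4] gap 85.4 q [ 0.16  0.18 -0.28  1.11  0.   -1.35]
shift [-1.000e-01  5.000e-01  1.742e+02] turn z -0.000890843778012272
```

```bash
python3 -m pendant '[{"fingers":85.4,"delta_pos":[0,0.5,40],"angular":[0,0,0]},{"fingers":85.4,"delta_pos":[0,0,40],"angular":[0,0,0]},{"fingers":85.4,"delta_pos":[0,0,40],"angular":[0,0,0]},{"fingers":85.4,"delta_pos":[0,0,25],"angular":[0,0,0]},{"fingers":85.4,"delta_pos":[0,0,13],"angular":[0,0,0]},{"fingers":85.4,"delta_pos":[0,0,9],"angular":[0,0,0]},{"fingers":85.4,"delta_pos":[0,0,3],"angular":[0,0,0]},{"fingers":85.4,"delta_pos":[0,0,0],"angular":[0,0,0]},{"fingers":85.4,"delta_pos":[0,0,0],"angular":[0,0,0]},{"fingers":85.4,"delta_pos":[0,0,0],"angular":[0,0,0]},{"fingers":85.4,"delta_pos":[0,0,0],"angular":[0,0,0]},{"fingers":85.4,"delta_pos":[0,0,0],"angular":[0,0,0]}]'
python3 -m pendant '[{"fingers":85.4,"delta_pos":[0,0,4],"angular":[0,0,0]},{"fingers":68,"delta_pos":[0,0,0],"angular":[0,0,0]},{"fingers":68,"delta_pos":[0,0,0],"angular":[0,0,0]},{"fingers":68,"delta_pos":[0,0,0],"angular":[0,0,0]},{"fingers":68,"delta_pos":[0,0,0],"angular":[0,0,0]}]'
python3 -m pendant '[{"fingers":55,"delta_pos":[0,0,0],"angular":[0,0,0]},{"fingers":55,"delta_pos":[0,0,0],"angular":[0,0,0]},{"fingers":55,"delta_pos":[0,0,0],"angular":[0,0,0]},{"fingers":55,"delta_pos":[0,0,0],"angular":[0,0,0]},{"fingers":55,"delta_pos":[0,0,-5],"angular":[0,0,0]},{"fingers":55,"delta_pos":[0,0,-25],"angular":[0,0,0]},{"fingers":55,"delta_pos":[0,0,-40],"angular":[0,0,0]},{"fingers":55,"delta_pos":[0,0,-40],"angular":[0,0,0]},{"fingers":55,"delta_pos":[0,0,-40],"angular":[0,0,0]},{"fingers":55,"delta_pos":[0,0,-20],"angular":[0,0,0]},{"fingers":55,"delta_pos":[0,0,0],"angular":[0,0,-0.14]},{"fingers":55,"delta_pos":[0,0,0],"angular":[0,0,-0.14]}]' 50
python3 -m pendant '[{"fingers":55,"delta_pos":[0,0,0],"angular":[0,0,0]},{"fingers":55,"delta_pos":[0,0,0],"angular":[0,0,0]},{"fingers":55,"delta_pos":[0,0,0],"angular":[0,0,0]},{"fingers":55,"delta_pos":[0,0,0],"angular":[0,0,0]},{"fingers":55,"delta_pos":[0,0,0],"angular":[0,0,0]},{"fingers":55,"delta_pos":[0,0,0],"angular":[0,0,0]}]'
python3 -c "
from plates import *
st();held('w17');go(668.2,15.65,165,192.5)
g=cv2.cvtColor(cv2.imread('pics/w17.png'),6);print(bl(g,319,437),bl(g,319,231))"
```

```text
clock: 42.25
tcp_pos: [0.4671, 0.1575, 0.0001]
orientation: [0.0, -0.685, 0.729, -0.0]
wrist_force: [-0.2, 0.4, -1.0]
finger_gap: 0.0854
clock: 42.75
tcp_pos: [0.4668, 0.1574, -0.0043]
orientation: [0.0, -0.685, 0.729, -0.0]
wrist_force: [0.8, -0.3, -0.4]
finger_gap: 0.0681
clock: 43.95
tcp_pos: [0.4672, 0.1575, 0.1668]
orientation: [-0.001, 0.782, -0.624, 0.001]
wrist_force: [-0.8, 0.1, -3.5]
finger_gap: 0.0625
clock: 44.55
tcp_pos: [0.4667, 0.1574, 0.1656]
orientation: [0.0, 0.78, -0.626, -0.0]
wrist_force: [-0.1, 0.0, -1.6]
finger_gap: 0.0624
44.55 tcp [466.7 157.4 165.6] jaw -167.5 zax [-0.  0. -1.] F [-0.1  0.  -1.6] gap 62.4 q [ 0.16  0.19 -0.29  1.1   0.   -1.63]
held off [-1.4  0.2] dist 78.35663446200611 skew deg -0.2590175820085331
shift [ 181.9 -166.1    0.6] turn z -0.000608233723741066
[(np.int32(233), [318.8, 436.6])] [(np.int32(379), [318.6, 229.6])]
```

```bash
python3 -m pendant '[{"fingers":55,"delta_pos":[22.7,-20.8,0],"angular":[0,0,0]},{"fingers":55,"delta_pos":[22.7,-20.8,0],"angular":[0,0,0]},{"fingers":55,"delta_pos":[22.7,-20.8,0],"angular":[0,0,0]},{"fingers":55,"delta_pos":[22.7,-20.8,0],"angular":[0,0,0]},{"fingers":55,"delta_pos":[22.7,-20.8,0],"angular":[0,0,0]},{"fingers":55,"delta_pos":[22.7,-20.8,0],"angular":[0,0,0]},{"fingers":55,"delta_pos":[22.7,-20.8,0],"angular":[0,0,0]},{"fingers":55,"delta_pos":[22.9,-20.6,0],"angular":[0,0,0]},{"fingers":55,"delta_pos":[0,0,0],"angular":[0,0,0]},{"fingers":55,"delta_pos":[0,0,20],"angular":[0,0,0]},{"fingers":55,"delta_pos":[0,0,20],"angular":[0,0,0]},{"fingers":55,"delta_pos":[0,0,14],"angular":[0,0,0]}]'
python3 -m pendant '[{"fingers":55,"delta_pos":[0,0,0],"angular":[0,0,0]},{"fingers":55,"delta_pos":[0,0,0],"angular":[0,0,0]},{"fingers":55,"delta_pos":[0,0,0],"angular":[0,0,0]},{"fingers":55,"delta_pos":[0,0,0],"angular":[0,0,0]},{"fingers":55,"delta_pos":[0,0,0],"angular":[0,0,0]},{"fingers":55,"delta_pos":[0,0,0],"angular":[0,0,0]},{"fingers":55,"delta_pos":[0,0,0],"angular":[0,0,0]},{"fingers":55,"delta_pos":[0,0,0],"angular":[0,0,0]},{"fingers":55,"delta_pos":[0,0,0],"angular":[0,0,0]},{"fingers":55,"delta_pos":[0,0,0],"angular":[0,0,0]},{"fingers":55,"delta_pos":[0,0,0],"angular":[0,0,0]},{"fingers":55,"delta_pos":[0,0,0],"angular":[0,0,0]}]'
python3 -c "
from plates import *
st();go(668.1,15.8,100.6,192.5)"
```

```text
clock: 45.8
tcp_pos: [0.6672, 0.0163, 0.11]
orientation: [0.001, 0.78, -0.626, -0.001]
wrist_force: [0.8, 0.6, -3.2]
finger_gap: 0.0625
clock: 47.0
tcp_pos: [0.6683, 0.0159, 0.1117]
orientation: [-0.0, 0.78, -0.626, -0.0]
wrist_force: [0.3, -0.4, -2.0]
finger_gap: 0.0626
47.0 tcp [668.3  15.9 111.7] jaw -167.5 zax [ 0.  0. -1.] F [ 0.3 -0.4 -2. ] gap 62.6 q [-0.1   0.55  0.11  1.13  0.   -1.88]
shift [ 0.   0.3 11.1] turn z -0.00026380131454037023
```

```bash
python3 -m pendant '[{"fingers":55,"delta_pos":[0,0.3,3],"angular":[0,0,0]},{"fingers":55,"delta_pos":[0,0,3],"angular":[0,0,0]},{"fingers":55,"delta_pos":[0,0,2],"angular":[0,0,0]},{"fingers":55,"delta_pos":[0,0,1],"angular":[0,0,0]},{"fingers":55,"delta_pos":[0,0,1],"angular":[0,0,0]},{"fingers":55,"delta_pos":[0,0,0.5],"angular":[0,0,0]},{"fingers":55,"delta_pos":[0,0,0],"angular":[0,0,0]},{"fingers":55,"delta_pos":[0,0,0],"angular":[0,0,0]},{"fingers":55,"delta_pos":[0,0,0],"angular":[0,0,0]},{"fingers":55,"delta_pos":[0,0,0],"angular":[0,0,0]}]'
python3 -m pendant '[{"fingers":55,"delta_pos":[0,0,0.4],"angular":[0,0,0]},{"fingers":55,"delta_pos":[0,0,0],"angular":[0,0,0]},{"fingers":55,"delta_pos":[0,0,0],"angular":[0,0,0]},{"fingers":55,"delta_pos":[0,0,0],"angular":[0,0,0]}]'
python3 -c "
from plates import *
st();go(668.1,15.8,100.6,192.5)"
```

```text
clock: 48.0
tcp_pos: [0.6681, 0.0158, 0.1013]
orientation: [-0.0, 0.78, -0.626, 0.0]
wrist_force: [-0.6, -0.5, -0.3]
finger_gap: 0.0623
clock: 48.4
tcp_pos: [0.6681, 0.0158, 0.1008]
orientation: [-0.0, 0.78, -0.626, 0.0]
wrist_force: [-1.6, -1.6, -0.9]
finger_gap: 0.0623
48.4 tcp [668.1  15.8 100.8] jaw -167.5 zax [ 0.  0. -1.] F [-1.6 -1.6 -0.9] gap 62.3 q [-0.1   0.55  0.09  1.11  0.   -1.89]
shift [-0.  -0.   0.2] turn z -0.0003063663001519998
```

Contact has just started. I'll press slightly further, release and retreat.

```bash
python3 -m pendant '[{"fingers":55,"delta_pos":[0,0,0.5],"angular":[0,0,0]},{"fingers":55,"delta_pos":[0,0,0.3],"angular":[0,0,0]},{"fingers":55,"delta_pos":[0,0,0],"angular":[0,0,0]},{"fingers":55,"delta_pos":[0,0,0],"angular":[0,0,0]},{"fingers":55,"delta_pos":[0,0,0],"angular":[0,0,0]}]'
python3 -m pendant '[{"fingers":85,"delta_pos":[0,0,-0.3],"angular":[0,0,0]},{"fingers":85,"delta_pos":[0,0,0],"angular":[0,0,0]},{"fingers":85,"delta_pos":[0,0,0],"angular":[0,0,0]},{"fingers":85,"delta_pos":[0,0,-5],"angular":[0,0,0]},{"fingers":85,"delta_pos":[0,0,-30],"angular":[0,0,0]},{"fingers":85,"delta_pos":[0,0,-40],"angular":[0,0,0]},{"fingers":85,"delta_pos":[0,0,-40],"angular":[0,0,0]},{"fingers":85,"delta_pos":[0,0,-14],"angular":[0,0,0]},{"fingers":85,"delta_pos":[0,0,0],"angular":[0,0,0]},{"fingers":85,"delta_pos":[0,0,0],"angular":[0,0,0]},{"fingers":85,"delta_pos":[0,0,0],"angular":[0,0,0]},{"fingers":85,"delta_pos":[0,0,0],"angular":[0,0,0]}]'
python3 -m pendant '[{"fingers":85,"delta_pos":[0,0,0],"angular":[0,0,0]},{"fingers":85,"delta_pos":[0,0,0],"angular":[0,0,0]},{"fingers":85,"delta_pos":[0,0,0],"angular":[0,0,0]},{"fingers":85,"delta_pos":[0,0,0],"angular":[0,0,0]},{"fingers":85,"delta_pos":[0,0,0],"angular":[0,0,0]},{"fingers":85,"delta_pos":[0,0,0],"angular":[0,0,0]}]'
python3 -c "
from plates import *
check(668.2,15.65,102.5,'w18',116); go(480,0,230)
s=env.read_camera('scene'); a=cv2.resize(s[200:330,270:490],(800,473),interpolation=2);cv2.imwrite('pics/s18.png',a)"
```

```text
clock: 48.9
tcp_pos: [0.668, 0.0157, 0.1002]
orientation: [0.0, 0.78, -0.626, 0.0]
wrist_force: [-2.6, -1.6, 2.0]
finger_gap: 0.0627
clock: 50.1
tcp_pos: [0.6672, 0.0159, 0.2273]
orientation: [0.001, 0.78, -0.626, -0.001]
wrist_force: [-0.5, 0.4, 0.7]
finger_gap: 0.0851
clock: 50.7
tcp_pos: [0.6681, 0.0158, 0.2293]
orientation: [-0.0, 0.78, -0.626, 0.0]
wrist_force: [-0.0, -0.2, -0.3]
finger_gap: 0.0847
px [[319, 168], [319, 289]]
mid [667.5  14.2] dist 80.9 long axis 103.3
50.75 tcp [668.1  15.8 229.4] jaw -167.5 zax [ 0.  0. -1.] F [-0.3  0.8 -1.1] gap 85.0 q [-0.1   0.5   0.33  1.39  0.   -1.89]
shift [-25.3 187.   -0.7] turn z None
```

View pics/w18.png

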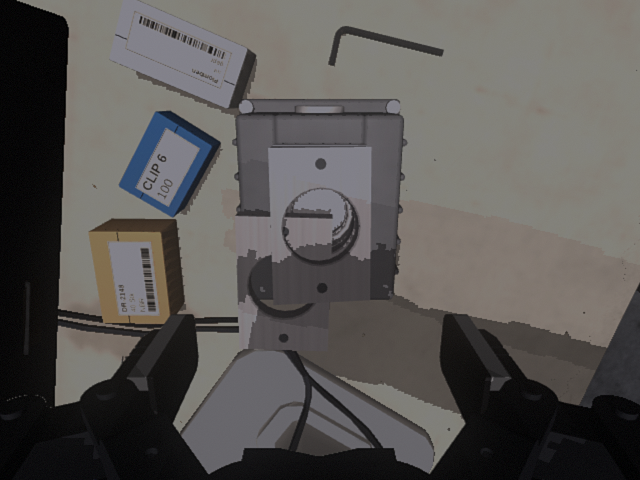

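One of the stacked plates has been knocked aside, about 45 mm toward +y and +x, and plate C now lies on top of it. I'll check the heights in the scene view.

View pics/s18.png

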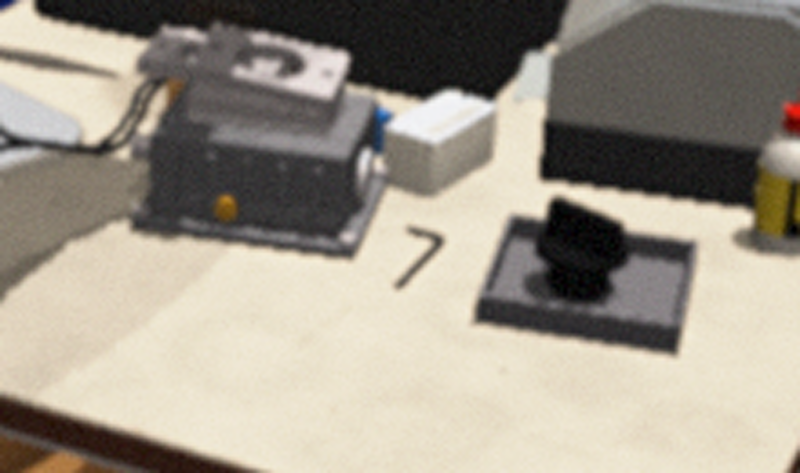

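Run:
```python
from plates import *
p=env.camera_params("wrist"); g=cv2.cvtColor(cv2.imread("pics/w18.png"),6)
print(bl(g,321,164,12),bl(g,322,288,12),bl(g,284,338,12))
for z in(.116,.104,.11): print("C",z,unproj(p,[(320.5,163.5),(321.8,288)],z)*1000)
for z in(.104,.092):
    print("D",z,(unproj(p,[(286,231),(284,338),(238,216),(240,346)],z)*1000).round(1).tolist())
```

```text
[(np.int32(98), [320.2, 163.4])] [(np.int32(85), [321.7, 287.5])] [(np.int32(67), [283.2, 337.6])]
C 0.116 [[676.60373764 -26.02991256 116.        ]
 [657.94578736  53.61651809 116.        ]]
C 0.104 [[676.19156539 -24.38096927 104.        ]
 [656.65872797  59.00015017 104.        ]]
C 0.11 [[676.39765151 -25.20544092 110.        ]
 [657.30225767  56.30833413 110.        ]]
D 0.104 [[688.8, 23.9, 104.0], [674.6, 103.3, 104.0], [721.4, 20.7, 104.0], [704.4, 116.7, 104.0]]
D 0.092 [[688.9, 27.7, 92.0], [674.1, 110.6, 92.0], [723.0, 24.3, 92.0], [705.3, 124.6, 92.0]]
```

Plate D, in the middle layer, sits at about (682,64) and z 92–104. C rests on it at about (667.5,13.5). I'll lift C off, park it on the table, re-seat D, then put C back.

```bash
python3 -m pendant '[{"fingers":85.4,"delta_pos":[1.2,0.4,35],"angular":[0,0,0]},{"fingers":85.4,"delta_pos":[0,0,35],"angular":[0,0,0]},{"fingers":85.4,"delta_pos":[0,0,25],"angular":[0,0,0]},{"fingers":85.4,"delta_pos":[0,0,15],"angular":[0,0,0]},{"fingers":85.4,"delta_pos":[0,0,8],"angular":[0,0,0]},{"fingers":85.4,"delta_pos":[0,0,4],"angular":[0,0,0]},{"fingers":85.4,"delta_pos":[0,0,0],"angular":[0,0,0]},{"fingers":85.4,"delta_pos":[0,0,0],"angular":[0,0,0]},{"fingers":85.4,"delta_pos":[0,0,0],"angular":[0,0,0]},{"fingers":85.4,"delta_pos":[0,0,0],"angular":[0,0,0]},{"fingers":85.4,"delta_pos":[0,0,0],"angular":[0,0,0]},{"fingers":85.4,"delta_pos":[0,0,0],"angular":[0,0,0]}]'
python3 -c "
from plates import *
st();go(667.8,14.5,102)"
```

```text
clock: 52.0
tcp_pos: [0.668, 0.0145, 0.1076]
orientation: [-0.0, 0.78, -0.626, 0.0]
wrist_force: [1.0, -0.5, 0.6]
finger_gap: 0.0855
52.0 tcp [668.   14.5 107.6] jaw -167.5 zax [ 0.  0. -1.] F [ 1.  -0.5  0.6] gap 85.5 q [-0.1   0.55  0.1   1.12  0.   -1.89]
shift [-0.   0.2  5.6] turn z None
```

```bash
python3 -m pendant '[{"fingers":85.4,"delta_pos":[0,0,3],"angular":[0,0,0]},{"fingers":85.4,"delta_pos":[0,0,2.3],"angular":[0,0,0]},{"fingers":68,"delta_pos":[0,0,0],"angular":[0,0,0]},{"fingers":68,"delta_pos":[0,0,0],"angular":[0,0,0]},{"fingers":68,"delta_pos":[0,0,0],"angular":[0,0,0]},{"fingers":68,"delta_pos":[0,0,0],"angular":[0,0,0]}]'
python3 -m pendant '[{"fingers":55,"delta_pos":[0,0,0],"angular":[0,0,0]},{"fingers":55,"delta_pos":[0,0,0],"angular":[0,0,0]},{"fingers":55,"delta_pos":[0,0,0],"angular":[0,0,0]},{"fingers":55,"delta_pos":[0,0,0],"angular":[0,0,0]},{"fingers":55,"delta_pos":[0,0,-3],"angular":[0,0,0]},{"fingers":55,"delta_pos":[0,0,-10],"angular":[0,0,0]},{"fingers":55,"delta_pos":[0,0,-25],"angular":[0,0,0]},{"fingers":55,"delta_pos":[0,0,-30],"angular":[0,0,0]},{"fingers":55,"delta_pos":[0,0,-30],"angular":[0,0,0]},{"fingers":55,"delta_pos":[0,0,0],"angular":[0,0,0]},{"fingers":55,"delta_pos":[0,0,0],"angular":[0,0,0]},{"fingers":55,"delta_pos":[0,0,0],"angular":[0,0,0]}]' 60
python3 -c "
from plates import *
st();held('w19');go(475,0,60)
im=cv2.imread('pics/w19.png');g=cv2.cvtColor(im,6);print(bl(g,319,437),bl(g,319,231))"
```

```text
clock: 52.6
tcp_pos: [0.668, 0.0145, 0.1021]
orientation: [-0.0, 0.78, -0.626, 0.0]
wrist_force: [0.2, 0.3, -0.2]
finger_gap: 0.0682
clock: 53.8
tcp_pos: [0.6669, 0.0146, 0.1983]
orientation: [0.001, 0.78, -0.626, -0.001]
wrist_force: [-1.0, -0.3, -2.2]
finger_gap: 0.0606
53.8 tcp [666.9  14.6 198.3] jaw -167.5 zax [-0.003  0.    -1.   ] F [-1.  -0.3 -2.2] gap 60.6 q [-0.1   0.51  0.26  1.33  0.   -1.89]
held off [1.1 0.3] dist 80.5066562481471 skew deg -0.2557926025767886
shift [-27.  189.9 138.6] turn z None
[(np.int32(252), [322.8, 433.0])] [(np.int32(269), [320.5, 221.6])]
```

View pics/w19.png

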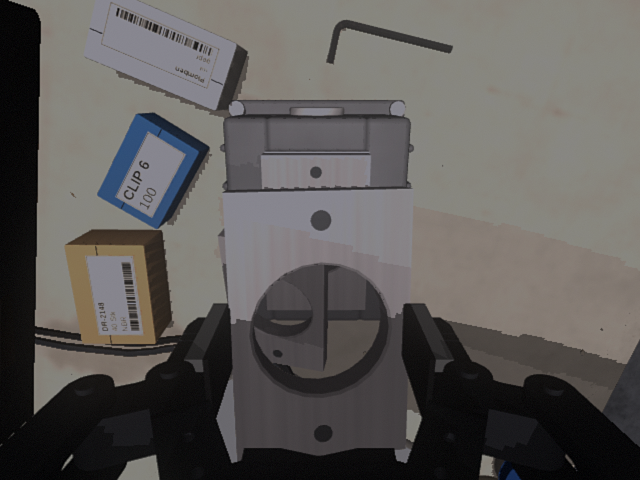

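C is held (stud pixels (323,433) and (320.5,222)). I'll park it at about (475,0).

```bash
python3 -m pendant '[{"fingers":55,"delta_pos":[-4.5,31.6,0],"angular":[0,0,0]},{"fingers":55,"delta_pos":[-4.5,31.6,0],"angular":[0,0,0]},{"fingers":55,"delta_pos":[-4.5,31.6,0],"angular":[0,0,0]},{"fingers":55,"delta_pos":[-4.5,31.6,0],"angular":[0,0,0]},{"fingers":55,"delta_pos":[-4.5,31.6,0],"angular":[0,0,0]},{"fingers":55,"delta_pos":[-4.5,31.6,0],"angular":[0,0,0]},{"fingers":55,"delta_pos":[0,0,40],"angular":[0,0,0]},{"fingers":55,"delta_pos":[0,0,40],"angular":[0,0,0]},{"fingers":55,"delta_pos":[0,0,40],"angular":[0,0,0]},{"fingers":55,"delta_pos":[0,0,30],"angular":[0,0,0]},{"fingers":55,"delta_pos":[0,0,20],"angular":[0,0,0]},{"fingers":55,"delta_pos":[0,0,14],"angular":[0,0,0]}]'
python3 -m pendant '[{"fingers":55,"delta_pos":[0,0,4],"angular":[0,0,0]},{"fingers":55,"delta_pos":[0,0,2],"angular":[0,0,0]},{"fingers":55,"delta_pos":[0,0,0],"angular":[0,0,0]},{"fingers":55,"delta_pos":[0,0,0],"angular":[0,0,0]},{"fingers":55,"delta_pos":[0,0,0],"angular":[0,0,0]}]'
python3 -c "
from h import *
st()"
```

```text
clock: 55.05
tcp_pos: [0.4743, 0.0003, 0.0131]
orientation: [0.001, 0.78, -0.626, -0.002]
wrist_force: [0.9, -0.2, -1.7]
finger_gap: 0.0608
clock: 55.55
tcp_pos: [0.4779, -0.0003, 0.0107]
orientation: [-0.0, 0.78, -0.626, 0.001]
wrist_force: [-1.9, 0.4, -0.7]
finger_gap: 0.0607
55.55 tcp [ 4.779e+02 -3.000e-01  1.070e+01] jaw -167.5 zax [ 0.002 -0.    -1.   ] F [-1.9  0.4 -0.7] gap 60.7 q [-0.17  0.32 -0.55  0.71 -0.   -1.96]
```

```bash
python3 -m pendant '[{"fingers":55,"delta_pos":[0,0,2],"angular":[0,0,0]},{"fingers":55,"delta_pos":[0,0,2],"angular":[0,0,0]},{"fingers":55,"delta_pos":[0,0,0],"angular":[0,0,0]},{"fingers":55,"delta_pos":[0,0,0],"angular":[0,0,0]}]'
python3 -m pendant '[{"fingers":55,"delta_pos":[0,0,2],"angular":[0,0,0]},{"fingers":55,"delta_pos":[0,0,2],"angular":[0,0,0]},{"fingers":55,"delta_pos":[0,0,0],"angular":[0,0,0]},{"fingers":55,"delta_pos":[0,0,0],"angular":[0,0,0]}]'
```

```text
clock: 55.95
tcp_pos: [0.4781, 0.0005, 0.0068]
orientation: [-0.001, 0.78, -0.626, 0.001]
wrist_force: [-0.0, 3.9, 4.7]
finger_gap: 0.061
clock: 56.35
tcp_pos: [0.4781, 0.0009, 0.0049]
orientation: [-0.002, 0.78, -0.625, 0.001]
wrist_force: [-6.6, 5.8, 28.0]
finger_gap: 0.0605
```

```bash
python3 -m pendant '[{"fingers":55,"delta_pos":[0,0,-2],"angular":[0,0,0]},{"fingers":55,"delta_pos":[0,0,-1],"angular":[0,0,0]},{"fingers":66,"delta_pos":[0,0,0],"angular":[0,0,0]},{"fingers":66,"delta_pos":[0,0,0],"angular":[0,0,0]},{"fingers":85.4,"delta_pos":[0,0,0],"angular":[0,0,0]},{"fingers":85.4,"delta_pos":[0,0,0],"angular":[0,0,0]},{"fingers":85.4,"delta_pos":[0,0,0],"angular":[0,0,0]},{"fingers":85.4,"delta_pos":[0,0,-5],"angular":[0,0,0]},{"fingers":85.4,"delta_pos":[0,0,-30],"angular":[0,0,0]},{"fingers":85.4,"delta_pos":[0,0,-40],"angular":[0,0,0]},{"fingers":85.4,"delta_pos":[0,0,-40],"angular":[0,0,0]},{"fingers":85.4,"delta_pos":[0,0,-40],"angular":[0,0,0]}]'
python3 -m pendant '[{"fingers":85.4,"delta_pos":[4.5,-31,-40],"angular":[0,0,0]},{"fingers":85.4,"delta_pos":[4,-31,-20],"angular":[0,0,0]},{"fingers":85.4,"delta_pos":[4,-31,0],"angular":[0,0,0]},{"fingers":85.4,"delta_pos":[0,0,0],"angular":[0,0,0]},{"fingers":85.4,"delta_pos":[0,0,0],"angular":[0,0,0]},{"fingers":85.4,"delta_pos":[0,0,0],"angular":[0,0,0]},{"fingers":85.4,"delta_pos":[0,0,0],"angular":[0,0,0]},{"fingers":85.4,"delta_pos":[0,0,0],"angular":[0,0,0]},{"fingers":85.4,"delta_pos":[0,0,0],"angular":[0,0,0]},{"fingers":85.4,"delta_pos":[0,0,0],"angular":[0,0,0]}]'
cat >> plates.py <<'E'
def holes(name):
    """all small round dark blobs in a wrist picture"""
    p=env.camera_params("wrist"); im=env.read_camera("wrist"); cv2.imwrite(f"pics/{name}.png",im); g=cv2.cvtColor(im,6)
    a=cv2.adaptiveThreshold(g,255,cv2.ADAPTIVE_THRESH_MEAN_C,cv2.THRESH_BINARY_INV,31,12)
    for c in cv2.findContours(a,cv2.RETR_LIST,1)[0]:
        A=cv2.contourArea(c)
        if len(c)<5 or not 15<A<200: continue
        (x,y),(w,h),_=cv2.fitEllipse(c)
        if max(w,h)/min(w,h)<1.45 and A>.8*np.pi*w*h/4: print(round(x,1),round(y,1),"A",A,[(unproj(p,(x,y),z)[0,:2]*1000).round(1).tolist() for z in(.012,.092,.104)])
E
python3 -c "
from plates import *
st();holes('w20')"
```

```text
clock: 57.55
tcp_pos: [0.4766, -0.0001, 0.1618]
orientation: [-0.0, 0.78, -0.626, -0.0]
wrist_force: [0.7, -0.8, -0.8]
finger_gap: 0.0854
clock: 58.55
tcp_pos: [0.5697, 0.0077, 0.2195]
orientation: [-0.0, 0.78, -0.626, 0.0]
wrist_force: [-0.4, -0.4, 0.2]
finger_gap: 0.0852
58.55 tcp [569.7   7.7 219.5] jaw -167.5 zax [ 0.  0. -1.] F [-0.4 -0.4  0.2] gap 85.2 q [-0.13  0.31  0.01  1.27  0.   -1.92]
23.4 277.0 A 54.0 [[812.7, 135.2], [761.2, 88.5], [753.4, 81.5]]
421.3 256.9 A 39.5 [[470.5, 39.6], [497.1, 14.7], [501.1, 11.0]]
268.3 228.5 A 44.0 [[606.8, 43.1], [602.3, 17.4], [601.6, 13.5]]
118.4 223.2 A 66.0 [[733.4, 66.3], [700.0, 35.3], [695.0, 30.7]]
428.0 165.9 A 54.0 [[488.2, -38.4], [510.8, -45.5], [514.2, -46.5]]
266.1 160.6 A 44.0 [[619.1, -13.8], [611.8, -26.5], [610.7, -28.4]]
20.5 151.4 A 16.0 [[816.0, 22.2], [763.7, 1.3], [755.8, -1.8]]
162.0 143.9 A 89.0 [[703.9, -8.8], [677.2, -22.6], [673.2, -24.7]]
264.7 123.7 A 51.0 [[625.5, -42.4], [616.7, -48.5], [615.4, -49.5]]
53.3 23.3 A 38.0 [[792.7, -79.7], [745.7, -77.3], [738.6, -76.9]]
```

```bash
python3 -m pendant '[{"fingers":85.4,"delta_pos":[-5,-25.6,-2],"angular":[0,0,0]},{"fingers":85.4,"delta_pos":[-5,-25.6,-2],"angular":[0,0,0]},{"fingers":85.4,"delta_pos":[-5,-25.6,-2],"angular":[0,0,0]},{"fingers":85.4,"delta_pos":[-5,-25.6,-2],"angular":[0,0,0]},{"fingers":85.4,"delta_pos":[-5,-25.6,-2],"angular":[0,0,0]},{"fingers":85.4,"delta_pos":[0,0,0],"angular":[0,0,0]},{"fingers":85.4,"delta_pos":[0,0,0],"angular":[0,0,0]},{"fingers":85.4,"delta_pos":[0,0,0],"angular":[0,0,0]},{"fingers":85.4,"delta_pos":[0,0,0],"angular":[0,0,0]},{"fingers":85.4,"delta_pos":[0,0,0],"angular":[0,0,0]},{"fingers":85.4,"delta_pos":[0,0,0],"angular":[0,0,0]},{"fingers":85.4,"delta_pos":[0,0,0],"angular":[0,0,0]}]'
python3 -c "
from plates import *
st();holes('w21')
im=cv2.imread('pics/w21.png');p=env.camera_params('wrist')
print(proj(p,[[.6682,.01565,.092],[.6817,.0636,.104],[.6888,.0239,.104],[.6746,.1033,.104]]).round())
np.save('w21.npy',p['view'])"
```

```text
clock: 59.8
tcp_pos: [0.6894, 0.0597, 0.2297]
orientation: [-0.0, 0.78, -0.626, 0.0]
wrist_force: [0.9, -0.4, 0.3]
finger_gap: 0.0856
59.8 tcp [689.4  59.7 229.7] jaw -167.5 zax [ 0.  0. -1.] F [ 0.9 -0.4  0.3] gap 85.6 q [-0.03  0.56  0.41  1.43  0.   -1.82]
323.7 281.7 A 45.5 [[667.8, 137.8], [676.4, 103.3], [677.7, 98.2]]
180.9 254.5 A 50.0 [[800.0, 139.6], [779.2, 104.8], [776.1, 99.6]]
565.3 226.5 A 46.0 [[470.5, 39.5], [523.0, 26.9], [530.8, 25.0]]
324.2 180.5 A 78.5 [[688.1, 45.7], [692.2, 31.7], [692.8, 29.6]]
582.1 133.9 A 53.5 [[488.2, -38.5], [536.7, -33.8], [544.0, -33.1]]
366.4 102.0 A 89.5 [[668.8, -24.2], [677.2, -22.7], [678.5, -22.5]]
[[365. 165.]
 [329. 234.]
 [332. 173.]
 [327. 289.]]
```

The viewer limit is reached, so I'll continue numerically. D's stud spacing no longer fits a level plate: it tipped once C was lifted. I'll take two more viewpoints and fit its full pose from the stud blobs and edges.

```bash
python3 -m pendant '[{"fingers":85.4,"delta_pos":[0,30,0],"angular":[0,0,0]},{"fingers":85.4,"delta_pos":[0,30,0],"angular":[0,0,0]},{"fingers":85.4,"delta_pos":[0,0,0],"angular":[0,0,0]},{"fingers":85.4,"delta_pos":[0,0,0],"angular":[0,0,0]},{"fingers":85.4,"delta_pos":[0,0,0],"angular":[0,0,0]},{"fingers":85.4,"delta_pos":[0,0,0],"angular":[0,0,0]},{"fingers":85.4,"delta_pos":[0,0,0],"angular":[0,0,0]},{"fingers":85.4,"delta_pos":[0,0,0],"angular":[0,0,0]},{"fingers":85.4,"delta_pos":[0,0,0],"angular":[0,0,0]}]'
python3 -c "
from plates import *
holes('w22');np.save('w22.npy',env.camera_params('wrist')['view'])"
python3 -m pendant '[{"fingers":85.4,"delta_pos":[25,-15,0],"angular":[0,0,0]},{"fingers":85.4,"delta_pos":[25,-15,0],"angular":[0,0,0]},{"fingers":85.4,"delta_pos":[25,-15,0],"angular":[0,0,0]},{"fingers":85.4,"delta_pos":[0,0,0],"angular":[0,0,0]},{"fingers":85.4,"delta_pos":[0,0,0],"angular":[0,0,0]},{"fingers":85.4,"delta_pos":[0,0,0],"angular":[0,0,0]},{"fingers":85.4,"delta_pos":[0,0,0],"angular":[0,0,0]},{"fingers":85.4,"delta_pos":[0,0,0],"angular":[0,0,0]},{"fingers":85.4,"delta_pos":[0,0,0],"angular":[0,0,0]},{"fingers":85.4,"delta_pos":[0,0,0],"angular":[0,0,0]}]'
python3 -c "
from plates import *
st();holes('w23');np.save('w23.npy',env.camera_params('wrist')['view'])"
```

```text
clock: 60.75
tcp_pos: [0.6312, 0.0469, 0.2291]
orientation: [0.0, 0.78, -0.626, -0.0]
wrist_force: [0.1, 0.1, -0.3]
finger_gap: 0.0851
109.0 254.5 A 49.0 [[804.9, 140.7], [770.1, 102.7], [764.9, 97.0]]
498.3 226.6 A 43.5 [[470.4, 39.5], [510.1, 24.0], [516.0, 21.7]]
229.0 180.5 A 73.5 [[709.4, 50.4], [695.9, 32.5], [693.8, 29.9]]
510.4 133.9 A 54.0 [[488.1, -38.5], [523.8, -36.6], [529.1, -36.3]]
271.8 101.8 A 91.0 [[685.4, -20.6], [677.2, -22.7], [676.0, -23.0]]
clock: 61.8
tcp_pos: [0.691, -0.0163, 0.2296]
orientation: [-0.0, 0.78, -0.626, 0.0]
wrist_force: [0.5, -0.4, -0.6]
finger_gap: 0.0852
61.8 tcp [691.  -16.3 229.6] jaw -167.5 zax [ 0.  0. -1.] F [ 0.5 -0.4 -0.6] gap 85.2 q [-0.14  0.55  0.41  1.43  0.   -1.93]
535.4 302.8 A 35.5 [[470.4, 39.6], [523.2, 10.1], [531.1, 5.7]]
167.9 292.5 A 61.0 [[808.7, 104.0], [786.4, 60.2], [783.1, 53.6]]
302.3 289.3 A 51.5 [[687.1, 73.6], [691.8, 36.6], [692.5, 31.0]]
549.4 220.7 A 40.5 [[488.0, -38.5], [536.9, -50.7], [544.2, -52.5]]
341.0 216.4 A 75.0 [[668.3, -2.5], [677.2, -22.6], [678.5, -25.7]]
228.7 100.4 A 27.0 [[779.6, -77.2], [763.7, -80.8], [761.4, -81.3]]Traceback (most recent call last):
  File "<string>", line 3, in <module>
    st();holes('w23');np.save('w23.npy',env.camera_params('wrist')['view'])
         ~~~~~^^^^^^^
  File "plates.py", line 32, in holes
    if max(w,h)/min(w,h)<1.45 and A>.8*np.pi*w*h/4: print(round(x,1),round(y,1),"A",A,[(unproj(p,(x,y),z)[0,:2]*1000).round(1).tolist() for z in(.012,.092,.104)])
       ~~~~~~~~^~~~~~~~~
ZeroDivisionError: float division by zero
```

D's fit: stud a is at (693.0,28.9,108.6) by triangulation across 3 views, and stud b at about (676.7,104.6,89). It is tipped about 14° over the corner of plate 1. I'll grip the raised end's web, with one finger in the hole and one outside the end, and carry it to the table.

```bash
python3 -m pendant '[{"fingers":42,"delta_pos":[0,0,0],"angular":[0,0,0.143]},{"fingers":42,"delta_pos":[0,0,0],"angular":[0,0,0.143]},{"fingers":42,"delta_pos":[0,0,0],"angular":[0,0,0.143]},{"fingers":42,"delta_pos":[0,0,0],"angular":[0,0,0.143]},{"fingers":42,"delta_pos":[0,0,0],"angular":[0,0,0.143]},{"fingers":42,"delta_pos":[0,0,0],"angular":[0,0,0.143]},{"fingers":42,"delta_pos":[0,0,0],"angular":[0,0,0.143]},{"fingers":42,"delta_pos":[0,0,0],"angular":[0,0,0.143]},{"fingers":42,"delta_pos":[0,0,0],"angular":[0,0,0.143]},{"fingers":42,"delta_pos":[0,0,0],"angular":[0,0,0.143]},{"fingers":42,"delta_pos":[0,0,0],"angular":[0,0,0.141]}]'
python3 -m pendant '[{"fingers":42,"delta_pos":[0,23,0],"angular":[0,0,0]},{"fingers":42,"delta_pos":[0,23,0],"angular":[0,0,0]},{"fingers":42,"delta_pos":[0,0,0],"angular":[0,0,0]},{"fingers":42,"delta_pos":[0,0,0],"angular":[0,0,0]},{"fingers":42,"delta_pos":[0,0,0],"angular":[0,0,0]},{"fingers":42,"delta_pos":[0,0,0],"angular":[0,0,0]},{"fingers":42,"delta_pos":[0,0,0],"angular":[0,0,0]},{"fingers":42,"delta_pos":[0,0,0],"angular":[0,0,0]},{"fingers":42,"delta_pos":[0,0,0],"angular":[0,0,0]},{"fingers":42,"delta_pos":[0,0,0],"angular":[0,0,0]}]'
python3 -c "
from plates import *
st();go(691.9,31.2,125,102.5);holes('w24')
p=env.camera_params('wrist');print(proj(p,[[.693,.0289,.1086],[.6767,.1046,.089]]))"
```

```text
clock: 62.95
tcp_pos: [0.6911, -0.0166, 0.2294]
orientation: [0.0, -0.106, 0.994, 0.0]
wrist_force: [0.2, -0.0, -0.3]
finger_gap: 0.0417
clock: 63.95
tcp_pos: [0.6812, 0.0281, 0.2293]
orientation: [0.0, -0.109, 0.994, 0.0]
wrist_force: [0.3, 0.4, -0.2]
finger_gap: 0.0421
63.95 tcp [681.2  28.1 229.3] jaw 102.5 zax [ 0.  0. -1.] F [ 0.3  0.4 -0.2] gap 42.1 q [-0.08  0.53  0.38  1.41  0.   -0.29]
shift [-11.1   0.7 104.3] turn z -0.0006659199615627518
427.4 234.8 A 52.0 [[695.7, 130.1], [675.6, 103.5], [672.6, 99.6]]
634.6 225.8 A 83.5 [[648.0, 306.8], [638.5, 240.9], [637.1, 231.1]]
247.1 198.5 A 75.5 [[697.8, -32.2], [677.2, -22.7], [674.1, -21.2]]
377.6 104.1 A 23.5 [[597.8, 58.2], [599.4, 47.6], [599.7, 46.0]]
341.6 104.1 A 23.5 [[604.1, 29.7], [604.3, 25.4], [604.4, 24.8]]
305.8 104.0 A 19.0 [[610.3, 1.4], [609.1, 3.4], [609.0, 3.7]]
234.2 104.2 A 21.5 [[623.0, -55.3], [619.0, -40.6], [618.4, -38.4]]
228.2 101.8 A 47.5 [[622.2, -60.3], [618.4, -44.5], [617.9, -42.2]]
[[316.56637264 243.71897553]
 [427.2053686  235.29385596]]
```

```bash
python3 -m pendant '[{"fingers":42,"delta_pos":[-11,0.7,30],"angular":[0,0,0]},{"fingers":42,"delta_pos":[0,0,35],"angular":[0,0,0]},{"fingers":42,"delta_pos":[0,0,25],"angular":[0,0,0]},{"fingers":42,"delta_pos":[0,0,15],"angular":[0,0,0]},{"fingers":42,"delta_pos":[0,0,8],"angular":[0,0,0]},{"fingers":42,"delta_pos":[0,0,0],"angular":[0,0,0]},{"fingers":42,"delta_pos":[0,0,0],"angular":[0,0,0]},{"fingers":42,"delta_pos":[0,0,0],"angular":[0,0,0]},{"fingers":42,"delta_pos":[0,0,0],"angular":[0,0,0]},{"fingers":42,"delta_pos":[0,0,0],"angular":[0,0,0]},{"fingers":42,"delta_pos":[0,0,0],"angular":[0,0,0]}]'
python3 -c "
from plates import *
st();go(691.9,31.2,94.5,102.5)"
```

```text
clock: 65.1
tcp_pos: [0.692, 0.0313, 0.1168]
orientation: [0.0, -0.109, 0.994, -0.0]
wrist_force: [-0.7, -0.6, 0.6]
finger_gap: 0.0423
65.1 tcp [692.   31.3 116.8] jaw 102.5 zax [ 0.001  0.    -1.   ] F [-0.7 -0.6  0.6] gap 42.3 q [-0.07  0.59  0.19  1.17  0.   -0.29]
shift [ 0.1 -0.1 22.3] turn z -0.0004718491465924612
```

```bash
python3 -m pendant '[{"fingers":42,"delta_pos":[0,0,6],"angular":[0,0,0]},{"fingers":42,"delta_pos":[0,0,6],"angular":[0,0,0]},{"fingers":42,"delta_pos":[0,0,5],"angular":[0,0,0]},{"fingers":42,"delta_pos":[0,0,3],"angular":[0,0,0]},{"fingers":42,"delta_pos":[0,0,0],"angular":[0,0,0]},{"fingers":42,"delta_pos":[0,0,0],"angular":[0,0,0]}]'
python3 -m pendant '[{"fingers":33,"delta_pos":[0,0,1],"angular":[0,0,0]},{"fingers":28,"delta_pos":[0,0,0],"angular":[0,0,0]},{"fingers":15,"delta_pos":[0,0,0],"angular":[0,0,0]},{"fingers":15,"delta_pos":[0,0,0],"angular":[0,0,0]},{"fingers":15,"delta_pos":[0,0,0],"angular":[0,0,0]},{"fingers":15,"delta_pos":[0,0,0],"angular":[0,0,0]}]' 60
```

```text
clock: 65.7
tcp_pos: [0.6917, 0.0314, 0.0962]
orientation: [-0.0, -0.109, 0.994, 0.0]
wrist_force: [-0.1, -0.3, 0.4]
finger_gap: 0.0419
clock: 66.3
tcp_pos: [0.692, 0.0314, 0.0957]
orientation: [0.0, -0.109, 0.994, 0.0]
wrist_force: [0.4, 1.2, 2.0]
finger_gap: 0.0251
```

```bash
python3 -m pendant '[{"fingers":15,"delta_pos":[0,0,-5],"angular":[0,0,0]},{"fingers":15,"delta_pos":[0,0,-10],"angular":[0,0,0]},{"fingers":15,"delta_pos":[0,0,-20],"angular":[0,0,0]},{"fingers":15,"delta_pos":[0,0,-30],"angular":[0,0,0]},{"fingers":15,"delta_pos":[0,0,-30],"angular":[0,0,0]},{"fingers":15,"delta_pos":[0,0,-25],"angular":[0,0,0]},{"fingers":15,"delta_pos":[0,0,0],"angular":[0,0,0]},{"fingers":15,"delta_pos":[0,0,0],"angular":[0,0,0]},{"fingers":15,"delta_pos":[0,0,0],"angular":[0,0,0]},{"fingers":15,"delta_pos":[0,0,0],"angular":[0,0,0]},{"fingers":15,"delta_pos":[0,0,0],"angular":[0,0,0]}]'
python3 -c "
from plates import *
st();holes('w25');go(470,-150,60)
p=env.camera_params('wrist');t,R=tcp();print(proj(p,[t+R@[0,0,-.010],t+R@[0,.077,-.010]]))"
```

```text
clock: 67.4
tcp_pos: [0.691, 0.0314, 0.2138]
orientation: [-0.001, -0.109, 0.994, 0.0]
wrist_force: [-0.6, -0.3, -1.2]
finger_gap: 0.0249
67.4 tcp [691.   31.4 213.8] jaw 102.5 zax [-0.003  0.    -1.   ] F [-0.6 -0.3 -1.2] gap 24.9 q [-0.07  0.56  0.38  1.39  0.   -0.29]
367.0 188.2 A 87.5 [[673.3, 67.9], [659.9, 55.4], [657.9, 53.5]]
240.5 188.3 A 87.0 [[695.9, -33.8], [677.2, -22.7], [674.4, -21.0]]
265.1 88.4 A 16.5 [[615.0, -27.9], [615.1, -18.2], [615.1, -16.8]]
221.3 87.8 A 29.5 [[621.9, -60.8], [620.4, -43.5], [620.2, -40.9]]
259.4 87.7 A 34.5 [[615.4, -32.3], [615.4, -21.6], [615.4, -20.0]]
shift [ 254.9 -129.4  154.5] turn z None
[[320.28161085 331.42393875]
 [537.72608284 331.4316307 ]]
```

```bash
python3 -m pendant '[{"fingers":15,"delta_pos":[28,-17.2,0],"angular":[0,0,0]},{"fingers":15,"delta_pos":[28,-17.2,0],"angular":[0,0,0]},{"fingers":15,"delta_pos":[28,-17.2,0],"angular":[0,0,0]},{"fingers":15,"delta_pos":[28,-17.2,0],"angular":[0,0,0]},{"fingers":15,"delta_pos":[28,-17.2,0],"angular":[0,0,0]},{"fingers":15,"delta_pos":[28,-17.2,0],"angular":[0,0,0]},{"fingers":15,"delta_pos":[28,-17.2,0],"angular":[0,0,0]},{"fingers":15,"delta_pos":[28,-17.2,0],"angular":[0,0,0]},{"fingers":15,"delta_pos":[28,-17.2,0],"angular":[0,0,0]},{"fingers":15,"delta_pos":[0,0,0],"angular":[0,0,0]}]'
python3 -m pendant '[{"fingers":15,"delta_pos":[0,0,40],"angular":[0,0,0]},{"fingers":15,"delta_pos":[0,0,40],"angular":[0,0,0]},{"fingers":15,"delta_pos":[0,0,40],"angular":[0,0,0]},{"fingers":15,"delta_pos":[0,0,30],"angular":[0,0,0]},{"fingers":15,"delta_pos":[0,0,20],"angular":[0,0,0]},{"fingers":15,"delta_pos":[0,0,14],"angular":[0,0,0]},{"fingers":15,"delta_pos":[0,0,6],"angular":[0,0,0]},{"fingers":15,"delta_pos":[0,0,0],"angular":[0,0,0]},{"fingers":15,"delta_pos":[0,0,0],"angular":[0,0,0]},{"fingers":15,"delta_pos":[0,0,0],"angular":[0,0,0]}]'
python3 -m pendant '[{"fingers":15,"delta_pos":[0,0,3],"angular":[0,0,0]},{"fingers":15,"delta_pos":[0,0,3],"angular":[0,0,0]},{"fingers":15,"delta_pos":[0,0,0],"angular":[0,0,0]},{"fingers":15,"delta_pos":[0,0,0],"angular":[0,0,0]}]'
```

```text
clock: 68.45
tcp_pos: [0.4766, -0.1761, 0.2153]
orientation: [-0.001, -0.107, 0.994, -0.0]
wrist_force: [0.1, 0.8, -1.5]
finger_gap: 0.0246
clock: 69.45
tcp_pos: [0.4801, -0.1744, 0.0262]
orientation: [0.001, -0.109, 0.994, -0.0]
wrist_force: [-0.7, -0.1, -1.8]
finger_gap: 0.0249
clock: 69.85
tcp_pos: [0.4803, -0.175, 0.0201]
orientation: [0.001, -0.108, 0.994, -0.001]
wrist_force: [0.8, -2.4, 3.6]
finger_gap: 0.0247
```

```bash
python3 -m pendant '[{"fingers":15,"delta_pos":[0,0,2],"angular":[0,0,0]},{"fingers":15,"delta_pos":[0,0,0],"angular":[0,0,0]},{"fingers":15,"delta_pos":[0,0,0],"angular":[0,0,0]}]' 20
python3 -m pendant '[{"fingers":15,"delta_pos":[0,0,2],"angular":[0,0,0]},{"fingers":15,"delta_pos":[0,0,0],"angular":[0,0,0]},{"fingers":15,"delta_pos":[0,0,0],"angular":[0,0,0]}]'
python3 -m pendant '[{"fingers":15,"delta_pos":[0,0,2],"angular":[0,0,0]},{"fingers":15,"delta_pos":[0,0,0],"angular":[0,0,0]},{"fingers":15,"delta_pos":[0,0,0],"angular":[0,0,0]}]'
```

```text
clock: 70.15
tcp_pos: [0.4799, -0.1749, 0.0177]
orientation: [0.001, -0.108, 0.994, -0.001]
wrist_force: [0.5, -2.5, 3.9]
finger_gap: 0.0247
clock: 70.45
tcp_pos: [0.4795, -0.1746, 0.0155]
orientation: [0.0, -0.109, 0.994, -0.0]
wrist_force: [0.3, -3.1, 3.5]
finger_gap: 0.0246
clock: 70.75
tcp_pos: [0.4793, -0.1743, 0.0134]
orientation: [0.0, -0.109, 0.994, -0.0]
wrist_force: [0.5, -3.4, 4.5]
finger_gap: 0.0249
```

Plate D is pivoting level in the grip at only about 4 N, so I'll continue lowering.

```bash
python3 -m pendant '[{"fingers":15,"delta_pos":[0,0,2],"angular":[0,0,0]},{"fingers":15,"delta_pos":[0,0,2],"angular":[0,0,0]},{"fingers":15,"delta_pos":[0,0,0],"angular":[0,0,0]},{"fingers":15,"delta_pos":[0,0,0],"angular":[0,0,0]}]'
python3 -m pendant '[{"fingers":15,"delta_pos":[0,0,2],"angular":[0,0,0]},{"fingers":15,"delta_pos":[0,0,1],"angular":[0,0,0]},{"fingers":15,"delta_pos":[0,0,0],"angular":[0,0,0]},{"fingers":15,"delta_pos":[0,0,0],"angular":[0,0,0]}]'
```

```text
clock: 71.15
tcp_pos: [0.479, -0.174, 0.0094]
orientation: [-0.0, -0.109, 0.994, 0.0]
wrist_force: [-1.3, -3.2, 7.1]
finger_gap: 0.0249
clock: 71.55
tcp_pos: [0.4787, -0.1738, 0.0063]
orientation: [-0.0, -0.109, 0.994, 0.0]
wrist_force: [-0.9, -2.9, 5.8]
finger_gap: 0.025
```

```bash
python3 -m pendant '[{"fingers":15,"delta_pos":[0,0,1.5],"angular":[0,0,0]},{"fingers":15,"delta_pos":[0,0,1],"angular":[0,0,0]},{"fingers":15,"delta_pos":[0,0,0],"angular":[0,0,0]},{"fingers":36,"delta_pos":[0,0,0],"angular":[0,0,0]},{"fingers":36,"delta_pos":[0,0,0],"angular":[0,0,0]},{"fingers":36,"delta_pos":[0,0,0],"angular":[0,0,0]},{"fingers":36,"delta_pos":[0,0,-5],"angular":[0,0,0]},{"fingers":36,"delta_pos":[0,0,-20],"angular":[0,0,0]},{"fingers":36,"delta_pos":[0,0,-40],"angular":[0,0,0]},{"fingers":85,"delta_pos":[0,0,-40],"angular":[0,0,0]},{"fingers":85,"delta_pos":[0,0,-40],"angular":[0,0,0]},{"fingers":85,"delta_pos":[0,0,-40],"angular":[0,0,0]}]' 40
python3 -m pendant '[{"fingers":85,"delta_pos":[0,30,-20],"angular":[0,0,0]},{"fingers":85,"delta_pos":[0,30,-20],"angular":[0,0,0]},{"fingers":85,"delta_pos":[0,20,0],"angular":[0,0,0]},{"fingers":85,"delta_pos":[0,0,0],"angular":[0,0,0]},{"fingers":85,"delta_pos":[0,0,0],"angular":[0,0,0]},{"fingers":85,"delta_pos":[0,0,0],"angular":[0,0,0]},{"fingers":85,"delta_pos":[0,0,0],"angular":[0,0,0]},{"fingers":85,"delta_pos":[0,0,0],"angular":[0,0,0]},{"fingers":85,"delta_pos":[0,0,0],"angular":[0,0,0]},{"fingers":85,"delta_pos":[0,0,0],"angular":[0,0,0]}]'
sed -i 's/if len(c)<5 or/if len(c)<6 or/; s/max(w,h)\/min(w,h)<1.45/max(w,h)<1.45*min(w,h)/' plates.py
python3 -c "
from plates import *
st();holes('w26')"
```

```text
clock: 72.75
tcp_pos: [0.4787, -0.1739, 0.1907]
orientation: [-0.0, -0.109, 0.994, 0.0]
wrist_force: [0.9, -0.2, 0.0]
finger_gap: 0.0775
clock: 73.75
tcp_pos: [0.4618, -0.0964, 0.2286]
orientation: [-0.0, -0.108, 0.994, 0.0]
wrist_force: [0.8, -0.1, 0.3]
finger_gap: 0.0847
73.75 tcp [461.8 -96.4 228.6] jaw 102.4 zax [-0.  0. -1.] F [ 0.8 -0.1  0.3] gap 84.7 q [-0.38  0.11 -0.21  1.24  0.   -0.59]
376.1 237.1 A 32.5 [[488.0, -38.6], [465.3, -55.4], [461.9, -57.9]]
466.1 236.9 A 41.5 [[470.6, 39.6], [451.7, 5.4], [448.9, 0.3]]
222.8 191.6 A 44.5 [[476.7, -178.0], [456.5, -163.7], [453.4, -161.6]]
```

```bash
python3 -c "
from plates import *
check(468,-139,102.5,'w27')
p=env.camera_params('wrist');g=cv2.cvtColor(cv2.imread('pics/w27.png'),6)
u=proj(p,[.4594,-.1,.012])[0].round().astype(int);print(u,bl(g,*u,12),bl(g,*u,8))"
```

```text
px [[223, 192], [316, 191]]
mid [ 467.6 -139. ] dist 80.1 long axis 103.2
73.85 tcp [461.9 -96.2 228.7] jaw 102.5 zax [-0.  0. -1.] F [ 0.5 -0.2 -0.5] gap 85.1 q [-0.38  0.11 -0.21  1.24  0.   -0.59]
[315 191] [(np.int32(574), [315.0, 192.0])] [(np.int32(51), [315.6, 190.5])]
```

D now lies flat on the table at (467.6,-139.0) with its long axis at 103.2°. I'll grasp it properly.

```bash
python3 -m pendant '[{"fingers":85.4,"delta_pos":[3.7,-43,20],"angular":[0,0,0]},{"fingers":85.4,"delta_pos":[0,0,20],"angular":[0,0,-0.144]},{"fingers":85.4,"delta_pos":[0,0,20],"angular":[0,0,-0.144]},{"fingers":85.4,"delta_pos":[0,0,0],"angular":[0,0,-0.144]},{"fingers":85.4,"delta_pos":[0,0,0],"angular":[0,0,-0.144]},{"fingers":85.4,"delta_pos":[0,0,0],"angular":[0,0,-0.144]},{"fingers":85.4,"delta_pos":[0,0,0],"angular":[0,0,-0.144]},{"fingers":85.4,"delta_pos":[0,0,0],"angular":[0,0,-0.144]},{"fingers":85.4,"delta_pos":[0,0,0],"angular":[0,0,-0.144]},{"fingers":85.4,"delta_pos":[0,0,0],"angular":[0,0,-0.144]},{"fingers":85.4,"delta_pos":[0,0,0],"angular":[0,0,-0.144]},{"fingers":85.4,"delta_pos":[0,0,0],"angular":[0,0,-0.144]}]'
python3 -m pendant '[{"fingers":85.4,"delta_pos":[0,0,0],"angular":[0,0,0]},{"fingers":85.4,"delta_pos":[0,0,0],"angular":[0,0,0]},{"fingers":85.4,"delta_pos":[0,0,0],"angular":[0,0,0]},{"fingers":85.4,"delta_pos":[0,0,0],"angular":[0,0,0]},{"fingers":85.4,"delta_pos":[0,0,0],"angular":[0,0,0]},{"fingers":85.4,"delta_pos":[0,0,0],"angular":[0,0,0]},{"fingers":85.4,"delta_pos":[0,0,0],"angular":[0,0,0]},{"fingers":85.4,"delta_pos":[0,0,0],"angular":[0,0,0]}]'
python3 -c "
from plates import *
check(467.6,-139,103,'w28'); go(467.6,-139,-4.5,193.1)"
```

```text
clock: 75.05
tcp_pos: [0.4676, -0.1389, 0.1689]
orientation: [-0.0, 0.786, -0.619, 0.0]
wrist_force: [-0.1, -0.4, -0.4]
finger_gap: 0.0853
clock: 75.85
tcp_pos: [0.4675, -0.1389, 0.1688]
orientation: [-0.0, 0.784, -0.621, -0.0]
wrist_force: [0.3, -0.1, -0.5]
finger_gap: 0.0853
px [[319, 158], [319, 265]]
mid [ 467.6 -139.1] dist 80.0 long axis 103.3
75.9 tcp [ 467.5 -138.9  168.8] jaw -166.8 zax [ 0.  0. -1.] F [-0.2  0.  -0.2] gap 85.4 q [-0.45  0.18 -0.29  1.1   0.   -2.26]
shift [ 1.000e-01 -0.000e+00  1.733e+02] turn z 0.0021212607794069555
```

```bash
python3 -m pendant '[{"fingers":85.4,"delta_pos":[0,0,40],"angular":[0,0,0]},{"fingers":85.4,"delta_pos":[0,0,40],"angular":[0,0,0]},{"fingers":85.4,"delta_pos":[0,0,40],"angular":[0,0,0]},{"fingers":85.4,"delta_pos":[0,0,25],"angular":[0,0,0]},{"fingers":85.4,"delta_pos":[0,0,13],"angular":[0,0,0]},{"fingers":85.4,"delta_pos":[0,0,8],"angular":[0,0,0]},{"fingers":85.4,"delta_pos":[0,0,3],"angular":[0,0,0]},{"fingers":85.4,"delta_pos":[0,0,0],"angular":[0,0,0]},{"fingers":85.4,"delta_pos":[0,0,0],"angular":[0,0,0]},{"fingers":85.4,"delta_pos":[0,0,0],"angular":[0,0,0]},{"fingers":85.4,"delta_pos":[0,0,0],"angular":[0,0,0]}]'
python3 -m pendant '[{"fingers":85.4,"delta_pos":[0,0,4],"angular":[0,0,0]},{"fingers":68,"delta_pos":[0,0,0],"angular":[0,0,0]},{"fingers":68,"delta_pos":[0,0,0],"angular":[0,0,0]},{"fingers":68,"delta_pos":[0,0,0],"angular":[0,0,0]},{"fingers":68,"delta_pos":[0,0,0],"angular":[0,0,0]}]'
python3 -m pendant '[{"fingers":55,"delta_pos":[0,0,0],"angular":[0,0,0]},{"fingers":55,"delta_pos":[0,0,0],"angular":[0,0,0]},{"fingers":55,"delta_pos":[0,0,0],"angular":[0,0,0]},{"fingers":55,"delta_pos":[0,0,0],"angular":[0,0,0]},{"fingers":55,"delta_pos":[0,0,-5],"angular":[0,0,0]},{"fingers":55,"delta_pos":[0,0,-25],"angular":[0,0,0]},{"fingers":55,"delta_pos":[0,0,-40],"angular":[0,0,0]},{"fingers":55,"delta_pos":[0,0,-40],"angular":[0,0,0]},{"fingers":55,"delta_pos":[0,0,-40],"angular":[0,0,0]},{"fingers":55,"delta_pos":[0,0,-20],"angular":[0,0,0.013]},{"fingers":55,"delta_pos":[0,0,0],"angular":[0,0,0]},{"fingers":55,"delta_pos":[0,0,0],"angular":[0,0,0]}]' 50
python3 -m pendant '[{"fingers":55,"delta_pos":[0,0,0],"angular":[0,0,0]},{"fingers":55,"delta_pos":[0,0,0],"angular":[0,0,0]},{"fingers":55,"delta_pos":[0,0,0],"angular":[0,0,0]},{"fingers":55,"delta_pos":[0,0,0],"angular":[0,0,0]},{"fingers":55,"delta_pos":[0,0,0],"angular":[0,0,0]},{"fingers":55,"delta_pos":[0,0,0],"angular":[0,0,0]}]'
python3 -c "
from plates import *
st();held('w29');go(668.2,15.65,165,192.5)
g=cv2.cvtColor(cv2.imread('pics/w29.png'),6);print(bl(g,319,437),bl(g,319,231))"
```

```text
clock: 77.0
tcp_pos: [0.4681, -0.1391, 0.0005]
orientation: [-0.0, 0.784, -0.621, 0.001]
wrist_force: [0.7, 0.6, -0.8]
finger_gap: 0.0856
clock: 77.5
tcp_pos: [0.4675, -0.1389, -0.0042]
orientation: [-0.0, 0.784, -0.621, -0.0]
wrist_force: [1.0, -0.9, -0.4]
finger_gap: 0.0679
clock: 78.7
tcp_pos: [0.4674, -0.1388, 0.1654]
orientation: [-0.0, 0.78, -0.626, 0.0]
wrist_force: [-0.4, -0.7, -1.5]
finger_gap: 0.0622
clock: 79.3
tcp_pos: [0.4675, -0.1389, 0.1657]
orientation: [-0.0, 0.78, -0.626, -0.0]
wrist_force: [-1.3, 0.9, -1.4]
finger_gap: 0.0624
79.3 tcp [ 467.5 -138.9  165.7] jaw -167.5 zax [-0.  0. -1.] F [-1.3  0.9 -1.4] gap 62.4 q [-0.45  0.18 -0.3   1.1   0.   -2.24]
held off [-1.3 -0.1] dist 78.42778980221755 skew deg -0.08637117621709015
shift [-107.5 -229.3    0.8] turn z -0.0002515465477091105
[(np.int32(232), [318.7, 436.4])] [(np.int32(378), [318.6, 229.7])]
```

```bash
python3 -m pendant '[{"fingers":55,"delta_pos":[-13.4,-28.7,0],"angular":[0,0,0]},{"fingers":55,"delta_pos":[-13.4,-28.7,0],"angular":[0,0,0]},{"fingers":55,"delta_pos":[-13.4,-28.7,0],"angular":[0,0,0]},{"fingers":55,"delta_pos":[-13.4,-28.7,0],"angular":[0,0,0]},{"fingers":55,"delta_pos":[-13.4,-28.7,0],"angular":[0,0,0]},{"fingers":55,"delta_pos":[-13.4,-28.7,0],"angular":[0,0,0]},{"fingers":55,"delta_pos":[-13.4,-28.7,0],"angular":[0,0,0]},{"fingers":55,"delta_pos":[-13.7,-28.4,0],"angular":[0,0,0]},{"fingers":55,"delta_pos":[0,0,0],"angular":[0,0,0]},{"fingers":55,"delta_pos":[0,0,25],"angular":[0,0,0]},{"fingers":55,"delta_pos":[0,0,25],"angular":[0,0,0]},{"fingers":55,"delta_pos":[0,0,15],"angular":[0,0,0]}]'
python3 -m pendant '[{"fingers":55,"delta_pos":[0,0,0],"angular":[0,0,0]},{"fingers":55,"delta_pos":[0,0,0],"angular":[0,0,0]},{"fingers":55,"delta_pos":[0,0,0],"angular":[0,0,0]},{"fingers":55,"delta_pos":[0,0,0],"angular":[0,0,0]},{"fingers":55,"delta_pos":[0,0,0],"angular":[0,0,0]},{"fingers":55,"delta_pos":[0,0,0],"angular":[0,0,0]},{"fingers":55,"delta_pos":[0,0,0],"angular":[0,0,0]},{"fingers":55,"delta_pos":[0,0,0],"angular":[0,0,0]},{"fingers":55,"delta_pos":[0,0,0],"angular":[0,0,0]},{"fingers":55,"delta_pos":[0,0,0],"angular":[0,0,0]},{"fingers":55,"delta_pos":[0,0,0],"angular":[0,0,0]},{"fingers":55,"delta_pos":[0,0,0],"angular":[0,0,0]}]'
python3 -c "
from plates import *
st();go(668.1,15.9,88.5,192.5)
p=env.camera_params('wrist');g=cv2.cvtColor(env.read_camera('wrist'),6)
for s in(-40,40):
    u=proj(p,[.6685-.2164*s/1000,.0164+.9763*s/1000,.092])[0];print('plate1 stud px',u)"
```

```text
clock: 80.55
tcp_pos: [0.6666, 0.0155, 0.0986]
orientation: [0.001, 0.78, -0.626, -0.001]
wrist_force: [-0.2, 0.7, -2.4]
finger_gap: 0.0627
clock: 81.75
tcp_pos: [0.6682, 0.0157, 0.1008]
orientation: [-0.0, 0.78, -0.626, -0.0]
wrist_force: [-0.1, -0.3, -1.4]
finger_gap: 0.0627
81.75 tcp [668.2  15.7 100.8] jaw -167.5 zax [-0.  0. -1.] F [-0.1 -0.3 -1.4] gap 62.7 q [-0.1   0.55  0.09  1.11  0.   -1.89]
shift [-0.2  0.  12.3] turn z -0.0002492115079373949
plate1 stud px [318.23446029 212.93359854]
plate1 stud px [318.25950821 394.75659556]
```

```bash
python3 -m pendant '[{"fingers":55,"delta_pos":[-0.2,0,4],"angular":[0,0,0]},{"fingers":55,"delta_pos":[0,0,3],"angular":[0,0,0]},{"fingers":55,"delta_pos":[0,0,2],"angular":[0,0,0]},{"fingers":55,"delta_pos":[0,0,1],"angular":[0,0,0]},{"fingers":55,"delta_pos":[0,0,1],"angular":[0,0,0]},{"fingers":55,"delta_pos":[0,0,0.8],"angular":[0,0,0]},{"fingers":55,"delta_pos":[0,0,0.6],"angular":[0,0,0]},{"fingers":55,"delta_pos":[0,0,0],"angular":[0,0,0]},{"fingers":55,"delta_pos":[0,0,0],"angular":[0,0,0]},{"fingers":55,"delta_pos":[0,0,0],"angular":[0,0,0]},{"fingers":55,"delta_pos":[0,0,0],"angular":[0,0,0]}]'
python3 -c "
from plates import *
st();go(668.1,15.9,88.5,192.5)"
```

```text
clock: 82.9
tcp_pos: [0.6682, 0.0159, 0.0885]
orientation: [-0.0, 0.78, -0.626, 0.0]
wrist_force: [0.1, 0.0, -2.5]
finger_gap: 0.0624
82.9 tcp [668.2  15.9  88.5] jaw -167.5 zax [ 0.  0. -1.] F [ 0.1  0.  -2.5] gap 62.4 q [-0.1   0.56  0.07  1.08  0.   -1.89]
shift [-0.1  0.   0. ] turn z -0.00021548282074425302
```

```bash
python3 -m pendant '[{"fingers":55,"delta_pos":[0,0,0.5],"angular":[0,0,0]},{"fingers":55,"delta_pos":[0,0,0.5],"angular":[0,0,0]},{"fingers":55,"delta_pos":[0,0,0],"angular":[0,0,0]},{"fingers":55,"delta_pos":[0,0,0],"angular":[0,0,0]}]'
python3 -m pendant '[{"fingers":55,"delta_pos":[0,0,0.3],"angular":[0,0,0]},{"fingers":55,"delta_pos":[0,0,0],"angular":[0,0,0]},{"fingers":55,"delta_pos":[0,0,0],"angular":[0,0,0]},{"fingers":55,"delta_pos":[0,0,0],"angular":[0,0,0]}]'
python3 -c "
from plates import *
st();go(668.1,15.9,88,192.5)"
```

```text
clock: 83.3
tcp_pos: [0.6682, 0.0158, 0.0884]
orientation: [-0.0, 0.78, -0.626, 0.0]
wrist_force: [-3.3, -0.2, 5.7]
finger_gap: 0.0629
clock: 83.7
tcp_pos: [0.6682, 0.0158, 0.0884]
orientation: [-0.0, 0.78, -0.626, 0.0]
wrist_force: [-2.8, -0.8, 6.8]
finger_gap: 0.0626
83.7 tcp [668.2  15.8  88.4] jaw -167.5 zax [ 0.001 -0.    -1.   ] F [-2.8 -0.8  6.8] gap 62.6 q [-0.1   0.56  0.07  1.08 -0.   -1.88]
shift [-0.1  0.1  0.4] turn z -0.00023906355813534637
```

D is in contact. I'll release, rise and measure.

```bash
python3 -m pendant '[{"fingers":85,"delta_pos":[0,0,-0.9],"angular":[0,0,0]},{"fingers":85,"delta_pos":[0,0,0],"angular":[0,0,0]},{"fingers":85,"delta_pos":[0,0,0],"angular":[0,0,0]},{"fingers":85,"delta_pos":[0,0,-5],"angular":[0,0,0]},{"fingers":85,"delta_pos":[0,0,-30],"angular":[0,0,0]},{"fingers":85,"delta_pos":[0,0,-40],"angular":[0,0,0]},{"fingers":85,"delta_pos":[0,0,-40],"angular":[0,0,0]},{"fingers":85,"delta_pos":[0,0,-26],"angular":[0,0,0]},{"fingers":85,"delta_pos":[0,0,0],"angular":[0,0,0]},{"fingers":85,"delta_pos":[0,0,0],"angular":[0,0,0]},{"fingers":85,"delta_pos":[0,0,0],"angular":[0,0,0]},{"fingers":85,"delta_pos":[0,0,0],"angular":[0,0,0]}]'
python3 -m pendant '[{"fingers":85,"delta_pos":[0,0,0],"angular":[0,0,0]},{"fingers":85,"delta_pos":[0,0,0],"angular":[0,0,0]},{"fingers":85,"delta_pos":[0,0,0],"angular":[0,0,0]},{"fingers":85,"delta_pos":[0,0,0],"angular":[0,0,0]},{"fingers":85,"delta_pos":[0,0,0],"angular":[0,0,0]},{"fingers":85,"delta_pos":[0,0,0],"angular":[0,0,0]}]'
cat >> plates.py <<'E'
def rect(name,z):
    """bright top face of the pile as a rectangle at height z"""
    p=env.camera_params("wrist"); im=cv2.imread(f"pics/{name}.png"); g=cv2.Canny(cv2.cvtColor(im,6),20,60)
    dt=cv2.distanceTransform(255-g,cv2.DIST_L2,3)
    from scipy.optimize import minimize
    u=np.linspace(-1,1,60)
    E=np.r_[np.c_[32+0*u,50*u],np.c_[-32+0*u,50*u],np.c_[32*u,50+0*u],np.c_[32*u,-50+0*u]]
    def f(x):
        c,s=np.cos(x[2]),np.sin(x[2]); P=np.c_[x[0]+c*E[:,0]-s*E[:,1],x[1]+s*E[:,0]+c*E[:,1],0*E[:,0]+z]
        P[:,:2]/=1000; q=proj(p,P); return np.minimum(cv2.remap(dt,q[:,0].astype(np.float32),q[:,1].astype(np.float32),1)[:,0],5).mean()
    b=min((minimize(f,[668.3+a,16+e,np.radians(12.5)],method="Nelder-Mead") for a in(-1,1) for e in(-1,1)),key=lambda r:r.fun)
    print("rect fit",b.x[:2].round(2),np.degrees(b.x[2]).round(2),"px err",round(b.fun,2))
E
python3 -c "
from plates import *
check(668.5,16.3,102.5,'w30',104); rect('w30',.104); go(479.4,.6,170,192.8)"
```

```text
clock: 84.9
tcp_pos: [0.6673, 0.0159, 0.2273]
orientation: [0.001, 0.78, -0.626, -0.001]
wrist_force: [-0.0, 0.4, -0.6]
finger_gap: 0.0846
clock: 85.5
tcp_pos: [0.6682, 0.0158, 0.2291]
orientation: [-0.0, 0.78, -0.626, 0.0]
wrist_force: [-0.3, -0.1, 0.1]
finger_gap: 0.0854
px [[319, 166], [319, 282]]
mid [668.7  15.7] dist 80.0 long axis 102.5
85.55 tcp [668.1  15.8 229.1] jaw -167.5 zax [ 0.  0. -1.] F [-0.7 -0.7  0.2] gap 85.0 q [-0.1   0.5   0.33  1.39  0.   -1.89]
rect fit [668.67  15.83] 12.51 px err 0.21
shift [-25.9 187.6  59.1] turn z -0.005491273811099656
```

D is flush at (668.7,15.7), and the edge fit agrees. Now C.

```bash
python3 -m pendant '[{"fingers":85.4,"delta_pos":[-3.7,26.8,8],"angular":[0,0,0]},{"fingers":85.4,"delta_pos":[-3.7,26.8,8],"angular":[0,0,0]},{"fingers":85.4,"delta_pos":[-3.7,26.8,8],"angular":[0,0,0]},{"fingers":85.4,"delta_pos":[-3.7,26.8,8],"angular":[0,0,0]},{"fingers":85.4,"delta_pos":[-3.7,26.8,8],"angular":[0,0,0]},{"fingers":85.4,"delta_pos":[-3.7,26.8,8],"angular":[0,0,0]},{"fingers":85.4,"delta_pos":[-3.7,26.8,10],"angular":[0,0,-0.005]},{"fingers":85.4,"delta_pos":[0,0,0],"angular":[0,0,0]},{"fingers":85.4,"delta_pos":[0,0,0],"angular":[0,0,0]},{"fingers":85.4,"delta_pos":[0,0,0],"angular":[0,0,0]},{"fingers":85.4,"delta_pos":[0,0,0],"angular":[0,0,0]},{"fingers":85.4,"delta_pos":[0,0,0],"angular":[0,0,0]}]'
python3 -m pendant '[{"fingers":85.4,"delta_pos":[0,0,0],"angular":[0,0,0]},{"fingers":85.4,"delta_pos":[0,0,0],"angular":[0,0,0]},{"fingers":85.4,"delta_pos":[0,0,0],"angular":[0,0,0]},{"fingers":85.4,"delta_pos":[0,0,0],"angular":[0,0,0]}]'
python3 -c "
from plates import *
check(479.4,.6,102.8,'w31'); go(479.35,.6,-4.5,192.8)"
```

```text
clock: 86.75
tcp_pos: [0.4804, 0.0005, 0.1713]
orientation: [-0.0, 0.781, -0.624, 0.0]
wrist_force: [0.7, -0.4, -1.3]
finger_gap: 0.0858
clock: 87.15
tcp_pos: [0.4794, 0.0006, 0.171]
orientation: [-0.0, 0.781, -0.624, -0.0]
wrist_force: [-0.2, -0.2, -0.2]
finger_gap: 0.0855
px [[319, 158], [319, 264]]
mid [479.3   0.5] dist 80.0 long axis 102.7
87.2 tcp [479.4   0.6 171. ] jaw -167.2 zax [-0.  0. -1.] F [-1.   0.5  0.1] gap 85.2 q [-0.17  0.16 -0.31  1.11  0.   -1.96]
shift [ -0.    0.  175.5] turn z -0.00046261813100523653
```

```bash
python3 -m pendant '[{"fingers":85.4,"delta_pos":[0,0,40],"angular":[0,0,0]},{"fingers":85.4,"delta_pos":[0,0,40],"angular":[0,0,0]},{"fingers":85.4,"delta_pos":[0,0,40],"angular":[0,0,0]},{"fingers":85.4,"delta_pos":[0,0,25],"angular":[0,0,0]},{"fingers":85.4,"delta_pos":[0,0,13],"angular":[0,0,0]},{"fingers":85.4,"delta_pos":[0,0,9],"angular":[0,0,0]},{"fingers":85.4,"delta_pos":[0,0,4],"angular":[0,0,0]},{"fingers":85.4,"delta_pos":[0,0,0],"angular":[0,0,0]},{"fingers":85.4,"delta_pos":[0,0,0],"angular":[0,0,0]},{"fingers":85.4,"delta_pos":[0,0,0],"angular":[0,0,0]},{"fingers":85.4,"delta_pos":[0,0,0],"angular":[0,0,0]}]'
python3 -m pendant '[{"fingers":85.4,"delta_pos":[0,0,4.3],"angular":[0,0,0]},{"fingers":68,"delta_pos":[0,0,0],"angular":[0,0,0]},{"fingers":68,"delta_pos":[0,0,0],"angular":[0,0,0]},{"fingers":68,"delta_pos":[0,0,0],"angular":[0,0,0]},{"fingers":68,"delta_pos":[0,0,0],"angular":[0,0,0]}]'
python3 -m pendant '[{"fingers":55,"delta_pos":[0,0,0],"angular":[0,0,0]},{"fingers":55,"delta_pos":[0,0,0],"angular":[0,0,0]},{"fingers":55,"delta_pos":[0,0,0],"angular":[0,0,0]},{"fingers":55,"delta_pos":[0,0,0],"angular":[0,0,0]},{"fingers":55,"delta_pos":[0,0,-5],"angular":[0,0,0]},{"fingers":55,"delta_pos":[0,0,-25],"angular":[0,0,0]},{"fingers":55,"delta_pos":[0,0,-40],"angular":[0,0,0]},{"fingers":55,"delta_pos":[0,0,-40],"angular":[0,0,0]},{"fingers":55,"delta_pos":[0,0,-40],"angular":[0,0,0]},{"fingers":55,"delta_pos":[0,0,-20],"angular":[0,0,0.005]},{"fingers":55,"delta_pos":[0,0,0],"angular":[0,0,0]},{"fingers":55,"delta_pos":[0,0,0],"angular":[0,0,0]}]' 50
python3 -m pendant '[{"fingers":55,"delta_pos":[0,0,0],"angular":[0,0,0]},{"fingers":55,"delta_pos":[0,0,0],"angular":[0,0,0]},{"fingers":55,"delta_pos":[0,0,0],"angular":[0,0,0]},{"fingers":55,"delta_pos":[0,0,0],"angular":[0,0,0]},{"fingers":55,"delta_pos":[0,0,0],"angular":[0,0,0]},{"fingers":55,"delta_pos":[0,0,0],"angular":[0,0,0]}]'
python3 -c "
from plates import *
st();held('w32');go(668.2,15.8,165,192.5)
g=cv2.cvtColor(cv2.imread('pics/w32.png'),6);print(bl(g,319,437),bl(g,319,231))"
```

```text
clock: 88.3
tcp_pos: [0.48, 0.0005, 0.0007]
orientation: [-0.0, 0.781, -0.624, 0.001]
wrist_force: [-0.2, -0.6, -0.4]
finger_gap: 0.0855
clock: 88.8
tcp_pos: [0.4794, 0.0006, -0.0042]
orientation: [-0.0, 0.781, -0.624, -0.0]
wrist_force: [-0.6, -0.1, -0.5]
finger_gap: 0.0681
clock: 90.0
tcp_pos: [0.4791, 0.0006, 0.1653]
orientation: [-0.0, 0.78, -0.626, -0.0]
wrist_force: [-0.6, 0.7, -2.8]
finger_gap: 0.063
clock: 90.6
tcp_pos: [0.4793, 0.0006, 0.1656]
orientation: [0.0, 0.78, -0.626, -0.0]
wrist_force: [0.0, -0.3, -1.6]
finger_gap: 0.0625
90.6 tcp [479.3   0.6 165.6] jaw -167.5 zax [-0.  0. -1.] F [ 0.  -0.3 -1.6] gap 62.5 q [-0.17  0.16 -0.32  1.09  0.   -1.96]
held off [0.3 0.5] dist 81.39034168814648 skew deg -0.07660697553699754
shift [  26.  -187.7    0.7] turn z -0.00020715868038737896
[(np.int32(229), [318.5, 436.9])] [(np.int32(377), [318.8, 230.3])]
```

```bash
python3 -m pendant '[{"fingers":55,"delta_pos":[3.7,-26.8,0],"angular":[0,0,0]},{"fingers":55,"delta_pos":[3.7,-26.8,0],"angular":[0,0,0]},{"fingers":55,"delta_pos":[3.7,-26.8,0],"angular":[0,0,0]},{"fingers":55,"delta_pos":[3.7,-26.8,0],"angular":[0,0,0]},{"fingers":55,"delta_pos":[3.7,-26.8,0],"angular":[0,0,0]},{"fingers":55,"delta_pos":[3.7,-26.8,0],"angular":[0,0,0]},{"fingers":55,"delta_pos":[3.7,-26.9,0],"angular":[0,0,0]},{"fingers":55,"delta_pos":[0,0,0],"angular":[0,0,0]},{"fingers":55,"delta_pos":[0,0,25],"angular":[0,0,0]},{"fingers":55,"delta_pos":[0,0,18],"angular":[0,0,0]},{"fingers":55,"delta_pos":[0,0,10],"angular":[0,0,0]}]'
python3 -m pendant '[{"fingers":55,"delta_pos":[0,0,0],"angular":[0,0,0]},{"fingers":55,"delta_pos":[0,0,0],"angular":[0,0,0]},{"fingers":55,"delta_pos":[0,0,0],"angular":[0,0,0]},{"fingers":55,"delta_pos":[0,0,0],"angular":[0,0,0]},{"fingers":55,"delta_pos":[0,0,0],"angular":[0,0,0]},{"fingers":55,"delta_pos":[0,0,0],"angular":[0,0,0]},{"fingers":55,"delta_pos":[0,0,0],"angular":[0,0,0]},{"fingers":55,"delta_pos":[0,0,0],"angular":[0,0,0]},{"fingers":55,"delta_pos":[0,0,0],"angular":[0,0,0]},{"fingers":55,"delta_pos":[0,0,0],"angular":[0,0,0]},{"fingers":55,"delta_pos":[0,0,0],"angular":[0,0,0]},{"fingers":55,"delta_pos":[0,0,0],"angular":[0,0,0]}]'
python3 -c "
from plates import *
st();go(668.2,15.8,100.6,192.5)"
```

```text
clock: 91.75
tcp_pos: [0.6665, 0.016, 0.1107]
orientation: [0.001, 0.78, -0.626, -0.001]
wrist_force: [-0.4, 0.2, -2.3]
finger_gap: 0.0629
clock: 92.95
tcp_pos: [0.6682, 0.0159, 0.1127]
orientation: [-0.0, 0.78, -0.626, -0.0]
wrist_force: [-0.5, 0.2, -1.2]
finger_gap: 0.0625
92.95 tcp [668.2  15.9 112.7] jaw -167.5 zax [ 0.  0. -1.] F [-0.5  0.2 -1.2] gap 62.5 q [-0.1   0.55  0.11  1.13  0.   -1.89]
shift [ 0.1  0.  12.1] turn z -0.00023279145768075824
```

```bash
python3 -m pendant '[{"fingers":55,"delta_pos":[0.1,0,4],"angular":[0,0,0]},{"fingers":55,"delta_pos":[0,0,3],"angular":[0,0,0]},{"fingers":55,"delta_pos":[0,0,2],"angular":[0,0,0]},{"fingers":55,"delta_pos":[0,0,1],"angular":[0,0,0]},{"fingers":55,"delta_pos":[0,0,1],"angular":[0,0,0]},{"fingers":55,"delta_pos":[0,0,0.8],"angular":[0,0,0]},{"fingers":55,"delta_pos":[0,0,0.5],"angular":[0,0,0]},{"fingers":55,"delta_pos":[0,0,0],"angular":[0,0,0]},{"fingers":55,"delta_pos":[0,0,0],"angular":[0,0,0]},{"fingers":55,"delta_pos":[0,0,0],"angular":[0,0,0]},{"fingers":55,"delta_pos":[0,0,0],"angular":[0,0,0]}]'
python3 -m pendant '[{"fingers":55,"delta_pos":[0,0,0.4],"angular":[0,0,0]},{"fingers":55,"delta_pos":[0,0,0.4],"angular":[0,0,0]},{"fingers":55,"delta_pos":[0,0,0],"angular":[0,0,0]},{"fingers":55,"delta_pos":[0,0,0],"angular":[0,0,0]},{"fingers":55,"delta_pos":[0,0,0],"angular":[0,0,0]}]'
python3 -c "
from plates import *
st();go(668.2,15.8,100.3,192.5)"
```

```text
clock: 94.05
tcp_pos: [0.6683, 0.0158, 0.1006]
orientation: [-0.0, 0.78, -0.626, 0.0]
wrist_force: [-0.1, 0.2, -1.6]
finger_gap: 0.0622
clock: 94.55
tcp_pos: [0.6683, 0.0157, 0.1003]
orientation: [-0.0, 0.78, -0.626, 0.0]
wrist_force: [-1.7, 0.6, 5.4]
finger_gap: 0.0624
94.55 tcp [668.3  15.7 100.3] jaw -167.5 zax [ 0.001 -0.    -1.   ] F [-1.7  0.6  5.4] gap 62.4 q [-0.1   0.55  0.09  1.11  0.   -1.89]
shift [-0.1  0.1  0. ] turn z -0.00024644577048928113
```

```bash
python3 -m pendant '[{"fingers":85,"delta_pos":[0,0,-0.6],"angular":[0,0,0]},{"fingers":85,"delta_pos":[0,0,0],"angular":[0,0,0]},{"fingers":85,"delta_pos":[0,0,0],"angular":[0,0,0]},{"fingers":85,"delta_pos":[0,0,-5],"angular":[0,0,0]},{"fingers":85,"delta_pos":[0,0,-30],"angular":[0,0,0]},{"fingers":85,"delta_pos":[0,0,-40],"angular":[0,0,0]},{"fingers":85,"delta_pos":[0,0,-40],"angular":[0,0,0]},{"fingers":85,"delta_pos":[0,0,-14],"angular":[0,0,0]},{"fingers":85,"delta_pos":[0,0,0],"angular":[0,0,0]},{"fingers":85,"delta_pos":[0,0,0],"angular":[0,0,0]},{"fingers":85,"delta_pos":[0,0,0],"angular":[0,0,0]},{"fingers":85,"delta_pos":[0,0,0],"angular":[0,0,0]}]'
python3 -m pendant '[{"fingers":85,"delta_pos":[0,0,0],"angular":[0,0,0]},{"fingers":85,"delta_pos":[0,0,0],"angular":[0,0,0]},{"fingers":85,"delta_pos":[0,0,0],"angular":[0,0,0]},{"fingers":85,"delta_pos":[0,0,0],"angular":[0,0,0]},{"fingers":85,"delta_pos":[0,0,0],"angular":[0,0,0]},{"fingers":85,"delta_pos":[0,0,0],"angular":[0,0,0]}]'
python3 -c "
from plates import *
check(668.6,15.9,102.5,'w33',116); rect('w33',.116)
import tray
tray.tray('t33')
p=env.camera_params('top');a=cv2.imread('pics/top0.png',0);b=cv2.imread('pics/t33.png',0)
for n,(u,v) in dict(tin=(244,291),clear=(223,281),meas=(180,291),tray=(435,196)).items(): print(n,'mean abs change',cv2.absdiff(a,b)[v-16:v+16,u-16:u+16].mean())
go(560,0,230)"
```

```text
clock: 95.75
tcp_pos: [0.6674, 0.0158, 0.2273]
orientation: [0.001, 0.78, -0.626, -0.001]
wrist_force: [-0.5, 0.3, 0.5]
finger_gap: 0.0848
clock: 96.35
tcp_pos: [0.6683, 0.0157, 0.2294]
orientation: [-0.0, 0.78, -0.626, 0.0]
wrist_force: [-0.2, 0.5, 0.2]
finger_gap: 0.085
px [[319, 168], [319, 289]]
mid [668.8  15.8] dist 80.1 long axis 102.5
96.4 tcp [668.3  15.8 229.3] jaw -167.5 zax [ 0.  0. -1.] F [ 0.5  0.3 -0.2] gap 85.0 q [-0.1   0.5   0.33  1.39  0.   -1.89]
rect fit [668.77  15.78] 12.5 px err 1.2
tray ((650.6038818359375, -225.18234252929688), (135.3261260986328, 138.2154998779297), 10.91067886352539)
tin mean abs change 32.404296875
clear mean abs change 15.9140625
meas mean abs change 23.578125
tray mean abs change 61.0126953125
shift [ -8.  109.1  -0.7] turn z None
```

```bash
python3 -c "
from h import *
a=cv2.imread('pics/t3.png');b=cv2.imread('pics/t33.png')
for n,(u,v) in dict(tin=(244,291),clear=(223,281),meas=(180,291)).items():
    t=a[v-14:v+14,u-14:u+14]; r=cv2.matchTemplate(b[v-30:v+30,u-30:u+30],t,cv2.TM_CCOEFF_NORMED); _,m,_,l=cv2.minMaxLoc(r); print(n,round(m,2),l,'(16,16)=unmoved; absdiff',cv2.absdiff(a,b)[v-14:v+14,u-14:u+14].mean())
p=env.camera_params('top');g=cv2.cvtColor(b,6)
m=np.zeros_like(g);m[160:230,400:470]=(g[160:230,400:470]<60);m=cv2.morphologyEx(m,cv2.MORPH_OPEN,np.ones((5,5)))
c=max(cv2.findContours(m,0,1)[0],key=cv2.contourArea);print('cap px',cv2.minEnclosingCircle(c),'exp',proj(p,[.651,-.225,.045]),585*.03/1.2)
d=cv2.imread('pics/w30.png');
"
python3 -m pendant '[{"fingers":85,"delta_pos":[0,30,0],"angular":[0,0,0]},{"fingers":85,"delta_pos":[0,30,0],"angular":[0,0,0]},{"fingers":85,"delta_pos":[0,30,0],"angular":[0,0,0]},{"fingers":85,"delta_pos":[0,0,0],"angular":[0,0,0]},{"fingers":85,"delta_pos":[0,0,0],"angular":[0,0,0]},{"fingers":85,"delta_pos":[0,0,0],"angular":[0,0,0]},{"fingers":85,"delta_pos":[0,0,0],"angular":[0,0,0]},{"fingers":85,"delta_pos":[0,0,0],"angular":[0,0,0]},{"fingers":85,"delta_pos":[0,0,0],"angular":[0,0,0]},{"fingers":85,"delta_pos":[0,0,0],"angular":[0,0,0]}]'
python3 -c "
from plates import *
check(668.7,15.8,102.5,'w34',116)
"
```

```text
tin 0.93 (16, 16) (16,16)=unmoved; absdiff 5.878826530612245
clear 1.0 (16, 16) (16,16)=unmoved; absdiff 0.6998299319727891
meas 0.98 (16, 16) (16,16)=unmoved; absdiff 3.943877551020408
cap px ((432.1428527832031, 196.42857360839844), 12.657279968261719) exp [[435.2308537  193.78803707]] 14.625000000000002
clock: 97.45
tcp_pos: [0.5806, -0.0036, 0.229]
orientation: [0.0, 0.78, -0.626, -0.0]
wrist_force: [-0.8, 0.4, 0.4]
finger_gap: 0.0846
px [[169, 168], [182, 289]]
mid [668.8  15.8] dist 80.0 long axis 102.5
97.5 tcp [580.5  -3.6 229. ] jaw -167.5 zax [-0.  0. -1.] F [ 0.3 -0.5 -0.1] gap 84.8 q [-0.14  0.32  0.06  1.3   0.   -1.93]
```

A second viewpoint gives the same top-plate pose at z = 116 mm, so the pile is level and in place. The bystanders and tray haven't moved. I'm handing in.

```bash
python3 -c "
from workcell import env
print(env.hand_in())"
```

```text
the job is handed in; nothing more can be done
None
```

The job is done and handed in. The black cap was unscrewed about 5.4 rad with low forces, lifted off and stood upright in the tray. All three spacer plates are stacked on the port.

**The knock:** While I fetched the third plate, the second was knocked aside on the pile, and the third went down on top of it. When I lifted the third plate off, the second tipped over the first plate's corner. I laid both plates flat on the table and stacked them again.

**Last checks:**

| Item | Result |
|---|---|
| Port | (668.2, 15.65) mm, long axis at 102.5° |
| Bottom plate | (668.6, 16.4) mm, measured during the repair |
| Middle plate | (668.7, 15.7) mm, measured before the top plate went on |
| Top plate | (668.8, 15.8) mm, long axis at 102.5°, level at 116 mm; two viewpoints agree |
| Tray | unmoved; the cap was seen upright after placing, and its outline was still there at the end |
| Grease tin, clear tape, tape measure | unmoved, by image matching |

**Weaker points:**
- After the top plate went on, I did not measure the lower two again.
- The final edge fit of the top plate was looser than the one before it (1.2 px against 0.2 px), though it gave the same position.
- The highest measured contact force was 28 N, when an edge of the third plate touched the table while I parked it.
- The last stages were checked by numbers only, because the picture limit had been reached.

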